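# Open the stock cupboard past its safety catch

## Task

Open the small packing cupboard on the bench: first move the gold ornament that stands in the way of its purple door onto the pink pad, standing upright and wholly on the pad. Then pull the door ajar by its handle until the hidden safety catch stops it, reach down through the gap to press the red catch and, with it pressed, pull the door past it and swing it wide open, at least 65 degrees. Leave the door standing open and the gold ornament on its pad, do not tip the ornament over, and leave the silver ornament, the carton and the tape roll where they are.

Things in the scene. Friction and masses are not known exactly. Their poses are not given: they have to be found in the camera images.
- cabinet: White cupboard fixed to the bench, 200 mm deep (x), 260 wide (y), 200 high, top closed. Origin: centre of its underside; +x points to its back. Its open front, at x = -100 mm, faces the robot, covered by a purple door. A steel lip, 8 mm thick, hangs under the front edge of the top down to z = 182 mm; the catch hooks behind it.
- door (a joint): Angle of the purple door, rad: 0 shut, grows as its free edge swings towards the robot (clockwise from above), end stop 1.4. Hinge at the cupboard's +y front corner, friction about 0.12 N m: the door stays where it is left. The catch stops it at about 0.24; with the catch held down it is clear of the lip by 0.38. Starts at 0 to 0.05.
- door_hinge (a point): On the hinge axis at the height of the door's top edge (200 mm above the bench). Turns with the door: x is normal to it, out of its inner face; -y runs along the door to its free edge, 258 mm from the hinge. In this frame the panel reaches from x = -16 mm (outer face) to 0 (inner face); its top is z = 0.
- door_handle (a point): Centre of the steel bar handle on the outer face, 110 mm from the hinge along the door. The bar is level, 80 mm long, runs along the door, and lies 35 mm off the outer face (51 mm from the inner face), 25 mm below the door's top edge. Axes as door_hinge: close the fingers along x, from above.
- catch (a joint): How far the catch is pressed down, m: 0 at rest, end stop 0.014. A spring pushes it up: 2 N to start, about 4.5 N at 0.010. The barb clears the lip when pressed more than 0.009; it springs back when let go.
- catch_top (a point): On top of the catch's red press plate, 25 mm out from the door's inner face, 205 mm from the hinge, 21 mm below the door's top edge. The plate, 36 mm wide, sticks out 62 mm to a barb 11 mm high; it slides straight down and travels with the door. Hidden when shut; with the door at the catch the gap here is about 45 mm, open from above. Fingers may straddle the door. Axes as door_hinge.
- gold_ornament: Gold tiered ornament, 195 mm tall, 0.2 to 0.45 kg, standing in front of the door within its swing. Origin: centre of its underside, z up along its axis. Round foot 72 mm across; tiers up to 54 mm across; a straight round spire 18 mm thick from 125 to 180 mm high, for gripping.
- pad: Flat square pink pad fixed to the bench, 140 by 140 by 4 mm thick. Origin: centre of its underside; z up, x and y along its sides.
- silver_ornament: Bystander: silver ornament of the same size and shape as the gold one. Origin: centre of its underside.
- carton: Bystander: small closed cardboard box 100 by 80 by 70 mm high. Origin: centre of its underside.
- tape_roll: Bystander: tan roll of tape lying flat, 90 mm across, 45 mm high. Origin: centre of its underside.
Mind the look-alikes: they are no part of the job. What is meant by the gold_ornament is not black or turquoise, and is the smaller of those in its own colour.

How it is judged:
By the outcome, as a careful person would: the job done as asked, in the order asked, and still so for the second after the job is handed in, with the robot touching nothing.
It also fails if it takes over 64 s, if anything falls off the work surface, if the arm or the gripper's body presses on something with over 40 N, if the wrist force passes 120 N, or if a joint passes its speed limit or range.

## Robot

A 6-joint arm with a two-finger parallel gripper is mounted at the origin on the work surface. World frame = base frame: x ahead of the robot, y to its left, z up, the work surface at z = 0. Lengths are in m, angles in rad, forces in N, time in s.
With the tool pointing down it reaches from about 0.4 to 0.825 m from the base axis. Payload 7 kg.
Tool frame: the origin (TCP) lies at the very end of the fingers, on their centre line; the grasp point (between the pads) lies 19 mm behind it; x points along the fingers, y is the direction in which the jaws open and shut, and the axes are right-handed (so a half turn about x gives the same grasp; the last joint's range is limited). The gripper opens to 88 mm and grips with 3 to 60 N. Pads are 19 mm wide; open, the fingers measure 130 mm over their backs; the gripper's body (78 mm by 193 mm) begins 47 mm behind the grasp point.
Start: joints at [-0.832, 0.359, 0.012, 0, -1.224, -0.288], TCP at [0.294, -0.608, 0.227] pointing down, gripper open.
Joint ranges: [-3.07, 3.07], [-1.43, 2.12], [-1.02, 1.25], [-3.03, 1.67], [-3.05, -0], [-3.03, 3.03]. Speed limits (rad/s): [2.39, 2.39, 3.01, 3.14, 3.14, 3.14].

## Interface

Orientations are given as [roll, pitch, yaw] about the fixed x, y, z axes, in that order (R = Rz(yaw) Ry(pitch) Rx(roll)).
In Python, from station import arm, cams gives the robot as it stands. The module is installed in compiled form; this text tells all that it offers.
- The arm moves only by the tool carry_out, never from a script. Its argument "deltas" is a list of rows, each a list of 6 numbers: the shift along the tool's x, y, z in units of 0.04 m (1.0 is 0.04 m), then the turn, a rotation vector about the tool's x, y, z in units of 4 degrees (1.0 is 4 degrees). In form: [[tx, ty, tz, ax, ay, az], ...]. A call has 1 to 5 rows; each row shifts and turns the pose as measured when the row begins, along the tool's axes as they then stand; what a row does not reach is not made up. A row lasts 1/10 s, in which the tool goes at most 50 mm and 8.59 degrees, less where a joint would pass 70% of its speed; a pose out of reach is approached as far as the arm can. A call with a number of a shift or a turn outside -1 to 1 is refused whole. A call with a gripper value outside its range is refused whole. "hand" is the closure, from 0 (fully open) to 1 (shut), set as the call begins (left out, the last holds). The fingers move at their own pace and stop on an object; "newtons" is the grip in N (left out, the last holds). Time passes only in rows, so rows that do not move let the fingers close. It gives the time, the measured TCP pose, the force and the opening at its end, in the units of the state.
- arm.get_state(): the state, without advancing time (a new reading comes with each control period).
- cams.grab_frame(name): name is "scene" or "side" or "wrist"; returns a dict with "pixels" (420x560x3 uint8, red, green, blue), "fx", "fy", "cx", "cy" (pixels), "T" (4x4, takes a point from camera to world coordinates); the wrist camera has in their place "hand_eye" (4x4, takes a point from camera to tool coordinates, whose origin is the TCP and whose axes are the tool frame's). Camera axes: x right, y up, looking along -z (the intrinsics and any distortion apply to the point x, -y, -z); pixel columns grow to the right and rows downward; lengths in m; the calibration is good to about 2 mm. A picture is of the moment at which its call begins: read the wrist's pose just before it. There is no depth.
- arm.job_done(): hands the job in, once; it reports no verdict.
The state is a dict: "t": time; "q": joint angles; "qd": joint speeds; "joint_efforts": joint torques, N m; "eef_pos": TCP position; "ee_rot": TCP orientation; "force": force on the tool from outside, world axes, zero at the start; "moment": the same for the moment, N m; "width": finger opening in m.
Only numpy, scipy, OpenCV 4.12 (cv2) and the standard library are available. Lean on these libraries where they do the work, as an engineer would, in place of code of your own. Each camera call takes 0.05 s, during which the arm holds its last target.

## Working session

There is one attempt and no reset: what is moved stays moved. The work goes in short steps, Python scripts to look and compute and a tool call to move; the robot and the scene stay as the last step left them, time stands still between calls to the robot, and variables do not carry over. Pictures are saved under pics/ and viewed, and the job is handed in when it is done.

Besides the shell and the picture viewer there is one more tool, called after "Request:" by a JSON object that holds its "api" and its "payload", one argument or row to a line. carry_out: Moves the arm, as the interface text tells. Shifts and turns lie within -1 to 1; 1 stands for 0.04 m of shift or 4 degrees of turn. Its arguments: {"type":"object","properties":{"deltas":{"type":"array","items":{"type":"array","items":{"type":"number","minimum":-1,"maximum":1}}},"hand":{"type":"number"},"newtons":{"type":"number"}},"required":["deltas"]}

```bash
mkdir -p pics
cat > h.py <<'E'
import numpy as np, cv2
from station import arm, cams
from scipy.spatial.transform import Rotation as R
def grab(name, fn=None):
    s=arm.get_state(); f=cams.grab_frame(name)
    if fn: cv2.imwrite('pics/'+fn, f['pixels'][:,:,::-1])
    if 'T' in f: T=np.array(f['T'])
    else:
        W=np.eye(4); W[:3,:3]=R.from_euler('xyz',s['ee_rot']).as_matrix(); W[:3,3]=s['eef_pos']; T=W@np.array(f['hand_eye'])
    f['Tw']=T; return f
def ray(f,u,v):
    d=np.array([(u-f['cx'])/f['fx'],-(v-f['cy'])/f['fy'],-1.]); return f['Tw'][:3,3], f['Tw'][:3,:3]@d
def onz(f,u,v,z):
    o,d=ray(f,u,v); return o+d*(z-o[2])/d[2]
def proj(f,p):
    c=np.linalg.inv(f['Tw'])@np.append(p,1); return f['cx']+f['fx']*c[0]/-c[2], f['cy']-f['fy']*c[1]/-c[2]
def tri(f1,p1,f2,p2):
    o1,d1=ray(f1,*p1);o2,d2=ray(f2,*p2)
    A=np.stack([d1,-d2],1);t=np.linalg.lstsq(A,o2-o1,rcond=None)[0]
    a=o1+d1*t[0];b=o2+d2*t[1];return (a+b)/2,np.linalg.norm(a-b)
E
python3 - <<'E'
from h import *
print(arm.get_state())
for n in ('scene','side','wrist'):
    f=grab(n,n+'0.png'); print(n,{k:v for k,v in f.items() if k not in('pixels',)})
    np.save(n+'0.npy',f,allow_pickle=True)
E
```

```text
{'t': 0.0, 'q': array([-8.31903729e-01,  3.59407078e-01,  1.10397771e-02, -3.42992651e-04,
       -1.22412439e+00, -2.88108427e-01]), 'qd': array([ 0.00102587, -0.00057916, -0.00022644, -0.0006608 ,  0.00012804,
        0.00024975]), 'joint_efforts': array([ 9.60592624e-04, -5.82714808e+01,  2.93067062e+01,  6.99717969e+00,
        7.08267806e-03, -1.63276868e-04]), 'eef_pos': array([ 0.29383024, -0.60712708,  0.22560263]), 'ee_rot': array([1.67099058, 1.56907057, 2.12165794]), 'force': array([ 0.1209415 , -0.44627594, -0.07941431]), 'moment': array([ 0.00555083, -0.00357051, -0.03929289]), 'width': 0.08751631398388225}
scene {'fx': 477.18720980290243, 'fy': 477.18720980290243, 'cx': 277.4200724509302, 'cy': 211.11309861967527, 'T': array([[-0.45969507, -0.68614624,  0.56381184,  1.30501184],
       [ 0.88800811, -0.34724484,  0.30143427,  0.37311004],
       [-0.01104724,  0.63923733,  0.76893016,  1.23132683],
       [ 0.        ,  0.        ,  0.        ,  1.        ]]), 'Tw': array([[-0.45969507, -0.68614624,  0.56381184,  1.30501184],
       [ 0.88800811, -0.34724484,  0.3014342
[... 769 characters left out ...]
5.59006043985585, 'fy': 325.59006043985585, 'cx': 276.4182669613032, 'cy': 211.97236172963554, 'hand_eye': array([[ 9.15017740e-05,  2.63561036e-01, -9.64642717e-01,
        -1.58784542e-01],
       [ 9.99999155e-01, -1.27472625e-03, -2.53426962e-04,
         6.14834452e-04],
       [-1.29644887e-03, -9.64641879e-01, -2.63560930e-01,
        -7.10806636e-02],
       [ 0.00000000e+00,  0.00000000e+00,  0.00000000e+00,
         1.00000000e+00]]), 'Tw': array([[-0.43679957, -0.86794782, -0.23637409,  0.22976035],
       [ 0.89955777, -0.42104093, -0.11627709, -0.63779485],
       [ 0.00139928, -0.26342193,  0.9646797 ,  0.38450338],
       [ 0.        ,  0.        ,  0.        ,  1.        ]])}
```

View pics/scene0.png

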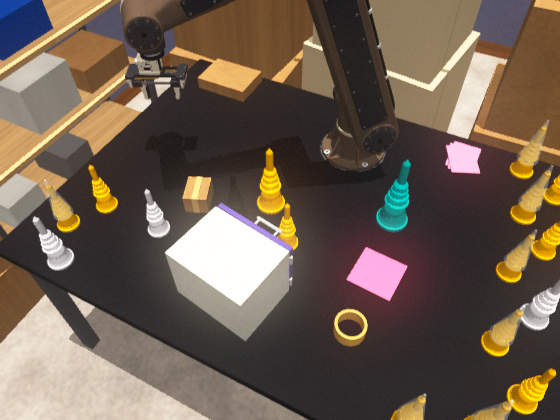

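View pics/side0.png

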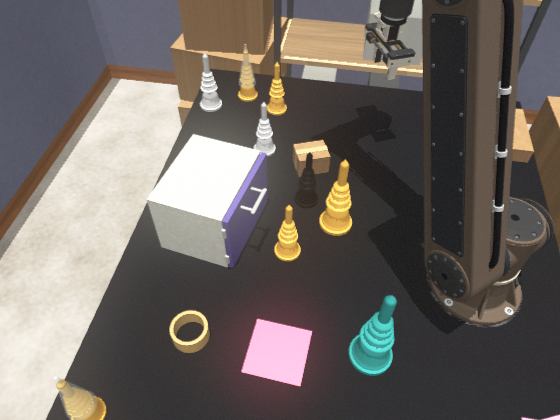

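View pics/wrist0.png

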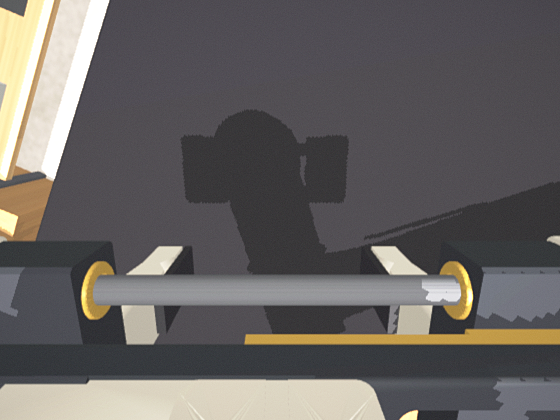

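Candidates by pixel position:
- Small gold: scene (288,228), side (288,233), right in front of the door.
- Bigger gold: scene (270,182), side (338,200).
- Black: side (307,180).
- Turquoise: scene (395,195).
- Far gold: scene (103,190), side (277,88).

The small gold one next to the handle fits the description. I'll measure it and check its size in an enlarged crop.

Run:
```python
from h import *
F={n:np.load(n+'0.npy',allow_pickle=True).item() for n in('scene','side')}
for n,f in F.items():
    hsv=cv2.cvtColor(f['pixels'],cv2.COLOR_RGB2HSV)
    for c,lo,hi in(('gold',(15,150,90),(30,255,255)),('pink',(155,80,150),(175,255,255)),('purple',(115,90,40),(135,255,255))):
        m=cv2.inRange(hsv,lo,hi); k,l,st,ce=cv2.connectedComponentsWithStats(m)
        for i in range(1,k):
            if st[i][4]>150: print(n,c,st[i],ce[i].round(1))
s,d=F['scene'],F['side']
# candidate tips
print('small tip',tri(s,(287,205),d,(289,206)),'big tip',tri(s,(269,150),d,(344,160)))
for n,f in F.items():
    hsv=cv2.cvtColor(f['pixels'],cv2.COLOR_RGB2HSV)
    m=cv2.inRange(hsv,(155,80,150),(175,255,255)); c=max(cv2.findContours(m,0,2)[0],key=cv2.contourArea) if n=='side' else None
    if c is None:
        cs=[x for x in cv2.findContours(m,0,2)[0] if cv2.boundingRect(x)[1]>230]; c=max(cs,key=cv2.contourArea)
    q=cv2.approxPolyDP(c,6,True)[:,0]; P=np.array([onz(f,*p,.004) for p in q]);print(n,'pad',q.tolist(),P.round(3).tolist(),P.mean(0))
a=s['pixels'][130:310,150:330];b=d['pixels'][130:310,210:390]
cv2.imwrite('pics/crop.png',cv2.resize(np.hstack([a,b]),(800,400),interpolation=cv2.INTER_CUBIC)[:,:,::-1])
```

```text
scene gold [ 244    0   54   79 1879] [270.9  36.8]
scene gold [ 193    3   52   60 1066] [217.9  35. ]
scene gold [535   9  25  48 429] [550.4  34.6]
scene gold [ 49  30  72  41 918] [86.4 48.9]
scene gold [ 525   57   35   94 1166] [547.8 104. ]
scene gold [203  80  47  18 185] [224.4  89.2]
scene gold [509 141  25  39 449] [521.8 166.5]
scene gold [ 257  148   41  103 1599] [275.6 200.5]
scene gold [ 88 164  30  50 720] [101.8 193.3]
scene gold [543 174  17  32 348] [552.9 192.6]
scene gold [510 185  28  41 561] [523.8 210.4]
scene gold [ 57 211  23  22 323] [ 68.7 223.1]
scene gold [528 221  32  40 771] [546.1 243.1]
scene gold [496 246  26  38 518] [508.7 268.7]
scene gold [337 312  28  23 211] [352.1 318.6]
scene gold [333 320  33  26 226] [346.7 338.4]
scene gold [481 320  29  37 600] [494.7 341. ]
scene gold [ 501  368   56   47 1326] [528.  392.9]
scene gold [390 402  24  18 209] [402.7 412.5]
scene gold [463 409  31  11 178] [481.3 415.5]
scene pink [ 346  247   62   54 1371] [377.5 270.7]
scene purple [218 203  74  48 369] [253.1 225.3]
side gold [267  62  20  53 459] [276.5  94.7]
side gold [238  87  20  14 170] [247.4  93. ]
side gold [ 319  159   33   77 1171] [337.8 205.2]
side gold [278 205  20  37 282] [288.3 225.8]
side gold [274 239  27  22 372] [287.  249.8]
side gold [ 87 397  19  23 217] [ 98.7 410.6]
small tip (array([ 0.50263009, -0.02507497,  0.18386747]), np.float64(0.0035922652023380338)) big tip (array([ 0.382338  , -0.14583239,  0.24805585]), np.float64(0.002714898300501791))
scene pad [[365, 247], [346, 279], [389, 300], [407, 266]] [[0.411, 0.205, 0.004], [0.547, 0.196, 0.004], [0.556, 0.333, 0.004], [0.42, 0.344, 0.004]] [0.4834101  0.26929494 0.004     ]
side pad [[257, 319], [242, 372]] [[0.543, 0.199, 0.004], [0.551, 0.336, 0.004]] [0.54714832 0.26723699 0.004     ]
```

View pics/crop.png

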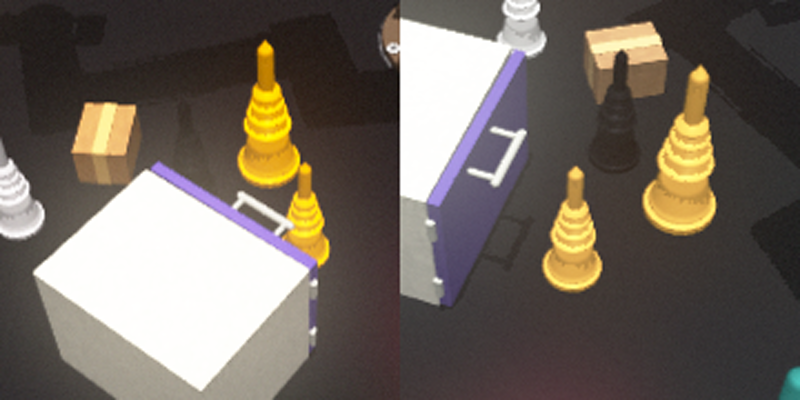

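Run:
```python
from h import *
F={n:np.load(n+'0.npy',allow_pickle=True).item() for n in('scene','side')}
a=F['scene']['pixels'][185:295,160:310];b=F['side']['pixels'][130:275,190:320]
cv2.imwrite('pics/c1.png',cv2.resize(a,None,fx=5,fy=5,interpolation=cv2.INTER_CUBIC)[:,:,::-1])
cv2.imwrite('pics/c2.png',cv2.resize(b,None,fx=4,fy=4,interpolation=cv2.INTER_CUBIC)[:,:,::-1])
```

```text
(no output)
```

View pics/c1.png

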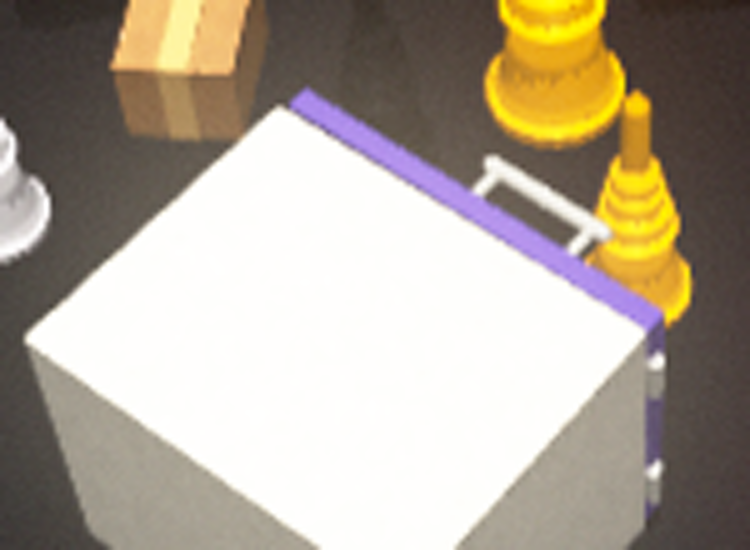

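View pics/c2.png

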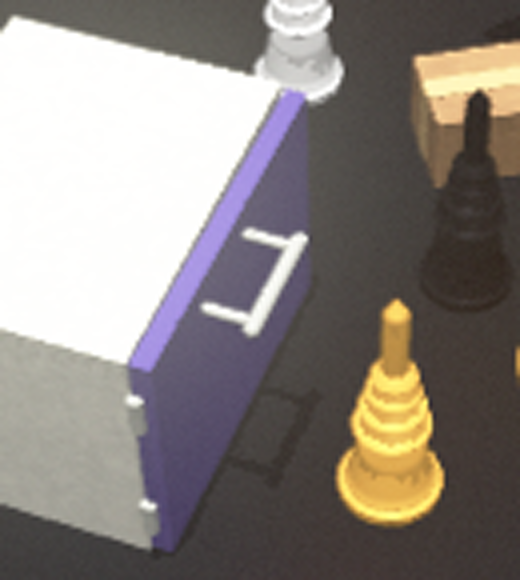

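Run:
```python
from h import *
F={n:np.load(n+'0.npy',allow_pickle=True).item() for n in('scene','side')}
s,d=F['scene'],F['side']
S=lambda x,y:(x/5+160,y/5+185)
D=lambda x,y:(x/4+190,y/4+130)
P={}
for n,a,b,z in [('cabfree',(281,107),(284,92),.2),('cabhinge',(648,332),(130,362),.2),('backfree',(25,340),(12,18),.2),
 ('doorfree',(306,88),(307,97),.2),('doorhinge',(664,318),(150,371),.2),('h1',(490,160),(301,240),.175),('h2',(604,234),(252,330),.175),('goldtip',(635,93),(397,300),.195)]:
    p,q=S(*a),D(*b); t,e=tri(s,p,d,q); print(n,t.round(4),'gap',round(e,4),'planes',onz(s,*p,z).round(4),onz(d,*q,z).round(4))
print('blacktip',onz(d,*D(479,92),.195).round(3),'foot',onz(d,*D(465,272),.02).round(3), 'foot gold',onz(d,*D(390,478),.02).round(3),onz(d,*D(390,512),.005).round(3))
print('gold foot front scene', onz(s,*S(690,285),.01))
# gold spire axis in side: at heights
for z in(.125,.15,.18,.195): print(z, proj(d,(.502,-.026,z)),proj(s,(.502,-.026,z)))
```

```text
cabfree [ 0.6055 -0.1992  0.1895] gap 0.0017 planes [ 0.6118 -0.1943  0.2   ] [ 0.6033 -0.187   0.2   ]
cabhinge [0.6513 0.0568 0.1941] gap 0.0043 planes [0.6565 0.0606 0.2   ] [0.6491 0.0589 0.2   ]
backfree [ 0.8067 -0.2323  0.1951] gap 0.001 planes [ 0.8093 -0.229   0.2   ] [ 0.8044 -0.2277  0.2   ]
doorfree [ 0.5886 -0.1927  0.1929] gap 0.0005 planes [ 0.5933 -0.1891  0.2   ] [ 0.5872 -0.1849  0.2   ]
doorhinge [0.6383 0.06   0.1924] gap 0.0041 planes [0.6447 0.0641 0.2   ] [0.6358 0.0635 0.2   ]
h1 [ 0.5724 -0.0818  0.1712] gap 0.0003 planes [ 0.5749 -0.0804  0.175 ] [ 0.5717 -0.0782  0.175 ]
h2 [ 0.5889 -0.0007  0.1706] gap 0.002 planes [0.5926 0.0018 0.175 ] [0.5877 0.0017 0.175 ]
goldtip [ 0.5018 -0.0252  0.1884] gap 0.0025 planes [ 0.5079 -0.0215  0.195 ] [ 0.5007 -0.021   0.195 ]
blacktip [ 0.474 -0.216  0.195] foot [ 0.473 -0.208  0.02 ] foot gold [ 0.5   -0.012  0.02 ] [0.497 0.006 0.005]
gold foot front scene [0.49274695 0.01058971 0.01      ]
0.125 (np.float64(288.35504504785206), np.float64(221.25281444871263)) (np.float64(286.4525799407986), np.float64(217.0230376283392))
0.15 (np.float64(288.59636996531793), np.float64(215.07159910067168)) (np.float64(286.48237247049406), np.float64(211.67437739589738))
0.18 (np.float64(288.8963427526858), np.float64(207.38819691931448)) (np.float64(286.5192179741174), np.float64(205.05949500796797))
0.195 (np.float64(289.0507724289835), np.float64(203.43268708076187)) (np.float64(286.53810605478014), np.float64(201.66851321016102))
```

```bash
cat >> h.py <<'E'
def plan(pos,yaw=None,n=None,s=None,verbose=True):
    """yaw = world angle of tool y (jaw axis), tool x down; rows of constant size along interpolated pose"""
    s=s or arm.get_state(); p=np.array(s['eef_pos']); A=R.from_euler('xyz',s['ee_rot']); M=A.as_matrix()
    cy=np.arctan2(M[1,1],M[0,1])
    if yaw is None: yaw=cy
    else:
        yaw=np.deg2rad(yaw)
        while yaw-cy>np.pi/2: yaw-=np.pi
        while yaw-cy<-np.pi/2: yaw+=np.pi
    X=np.array([0,0,-1.]);Y=np.array([np.cos(yaw),np.sin(yaw),0]);B=R.from_matrix(np.stack([X,Y,np.cross(X,Y)],1))
    rv=(A.inv()*B).as_rotvec(); d=np.array(pos)-p
    need=max(np.abs(rv).max()/np.deg2rad(4),np.linalg.norm(d)/.04)
    n=n or int(np.ceil(need))
    print('pos',p.round(4),'yaw',np.rad2deg(cy).round(2),'dist',np.linalg.norm(d).round(4),'rot deg',np.rad2deg(rv).round(2),'F',np.array(s['force']).round(1),'w',round(s['width'],4),'t',round(s['t'],2),'n',n,'q6',round(s['q'][5],2))
    for i in range(n):
        Ai=A*R.from_rotvec(rv*i/n); t=Ai.inv().apply(d/n)/.04; a=rv/n/np.deg2rad(4)
        print(' ',[float(x) for x in np.append(t,a).round(2)])
E
python3 - <<'E'
from h import *
d=np.load('side0.npy',allow_pickle=True).item()
print('turq',onz(d,388,300,.24).round(3),onz(d,372,350,.02).round(3))
plan((.4,-.45,.33),90)
plan((.504,-.022,.33),90)
E
```

```text
turq [0.263 0.232 0.24 ] [0.26 0.24 0.02]
pos [ 0.2939 -0.6073  0.2259] yaw 115.82 dist 0.2164 rot deg [ 2.582e+01 -2.000e-02 -7.000e-02] F [ 0.2  0.5 -0.9] w 0.0876 t 0.15 n 7 q6 -0.29
  [-0.37, 0.34, 0.59, 0.92, -0.0, -0.0]
  [-0.37, 0.38, 0.56, 0.92, -0.0, -0.0]
  [-0.37, 0.41, 0.54, 0.92, -0.0, -0.0]
  [-0.37, 0.45, 0.51, 0.92, -0.0, -0.0]
  [-0.37, 0.48, 0.48, 0.92, -0.0, -0.0]
  [-0.37, 0.51, 0.45, 0.92, -0.0, -0.0]
  [-0.37, 0.54, 0.41, 0.92, -0.0, -0.0]
pos [ 0.2939 -0.6073  0.2259] yaw 115.82 dist 0.6305 rot deg [ 2.582e+01 -2.000e-02 -7.000e-02] F [ 0.2  0.5 -0.9] w 0.0876 t 0.15 n 16 q6 -0.29
  [-0.16, 0.68, 0.69, 0.4, -0.0, -0.0]
  [-0.16, 0.7, 0.67, 0.4, -0.0, -0.0]
  [-0.16, 0.72, 0.65, 0.4, -0.0, -0.0]
  [-0.16, 0.74, 0.63, 0.4, -0.0, -0.0]
  [-0.16, 0.75, 0.61, 0.4, -0.0, -0.0]
  [-0.16, 0.77, 0.59, 0.4, -0.0, -0.0]
  [-0.16, 0.79, 0.57, 0.4, -0.0, -0.0]
  [-0.16, 0.8, 0.55, 0.4, -0.0, -0.0]
  [-0.16, 0.82, 0.52, 0.4, -0.0, -0.0]
  [-0.16, 0.83, 0.5, 0.4, -0.0, -0.0]
  [-0.16, 0.85, 0.48, 0.4, -0.0, -0.0]
  [-0.16, 0.86, 0.45, 0.4, -0.0, -0.0]
  [-0.16, 0.87, 0.43, 0.4, -0.0, -0.0]
  [-0.16, 0.88, 0.4, 0.4, -0.0, -0.0]
  [-0.16, 0.89, 0.38, 0.4, -0.0, -0.0]
  [-0.16, 0.9, 0.35, 0.4, -0.0, -0.0]
```

Request:
{"api": "carry_out", "payload": {
  "deltas": [
    [-0.7, 0.4, 0.5, 0.9, 0, 0],
    [-0.6, 0.4, 0.5, 0.9, 0, 0],
    [-0.5, 0.5, 0.5, 0.9, 0, 0],
    [-0.4, 0.5, 0.5, 0.9, 0, 0],
    [-0.4, 0.5, 0.5, 0.9, 0, 0]
  ]
}}

```text
t: 0.65
eef_pos: [0.3591, -0.4859, 0.3271]
ee_rot: [2.137, 1.558, 2.257]
force: [0.9, -0.2, -0.7]
width: 0.0877
```

Request:
{"api": "carry_out", "payload": {
  "deltas": [
    [0, 0.8, 0.5, 0.9, 0, 0],
    [0, 0.9, 0.4, 0.9, 0, 0],
    [0, 0.9, 0.4, 0, 0, 0],
    [0, 0.9, 0.3, 0, 0, 0],
    [0, 0.9, 0.2, 0, 0, 0]
  ]
}}

```text
t: 1.15
eef_pos: [0.4293, -0.3019, 0.3297]
ee_rot: [2.225, 1.561, 2.209]
force: [0.5, -0.7, -0.1]
width: 0.0877
```

Run:
```python
from h import *
plan((.504,-.022,.33),90)
```

```text
pos [ 0.4293 -0.3019  0.3297] yaw 89.09 dist 0.2897 rot deg [-0.91 -0.35 -0.46] F [ 0.5 -0.7 -0.1] w 0.0877 t 1.15 n 8 q6 -1.34
  [0.0, 0.88, 0.22, -0.03, -0.01, -0.01]
  [0.0, 0.88, 0.22, -0.03, -0.01, -0.01]
  [0.0, 0.88, 0.22, -0.03, -0.01, -0.01]
  [0.0, 0.88, 0.22, -0.03, -0.01, -0.01]
  [0.0, 0.88, 0.23, -0.03, -0.01, -0.01]
  [0.0, 0.88, 0.23, -0.03, -0.01, -0.01]
  [0.0, 0.88, 0.23, -0.03, -0.01, -0.01]
  [-0.0, 0.88, 0.23, -0.03, -0.01, -0.01]
```

Request:
{"api": "carry_out", "payload": {
  "deltas": [
    [0, 0.9, 0.2, 0, 0, 0],
    [0, 0.9, 0.2, 0, 0, 0],
    [0, 0.9, 0.2, 0, 0, 0],
    [0, 0.9, 0.2, 0, 0, 0],
    [0, 0.9, 0.3, 0, 0, 0]
  ]
}}

```text
t: 1.65
eef_pos: [0.4757, -0.1147, 0.3307]
ee_rot: [2.171, 1.56, 2.155]
force: [1.8, 0.3, -0.2]
width: 0.0878
```

Request:
{"api": "carry_out", "payload": {
  "deltas": [
    [0, 0.9, 0.3, 0, 0, 0],
    [0, 0.9, 0.3, 0, 0, 0],
    [0, 0.8, 0.3, 0, 0, 0],
    [0, 0, 0, 0, 0, 0]
  ]
}}

```text
t: 2.05
eef_pos: [0.5142, -0.0031, 0.3311]
ee_rot: [2.128, 1.559, 2.116]
force: [0.1, 0.6, 0.6]
width: 0.0879
```

Run:
```python
from h import *
plan((.504,-.022,.33),90)
f=grab('wrist','w1.png');np.save('w1.npy',f,allow_pickle=True)
for p in ((.504,-.022,.195),(.504,-.022,.0),(.582,-.038,.175)): print(np.round(proj(f,p),1))
```

```text
pos [ 0.5142 -0.0031  0.3311] yaw 89.31 dist 0.0215 rot deg [-0.69 -0.35 -0.57] F [0.1 0.6 0.6] w 0.0879 t 2.05 n 1 q6 -1.95
  [0.02, -0.48, -0.25, -0.17, -0.09, -0.14]
[253.8 192.7]
[261.3 166.7]
[241.7 262.4]
```

View pics/w1.png

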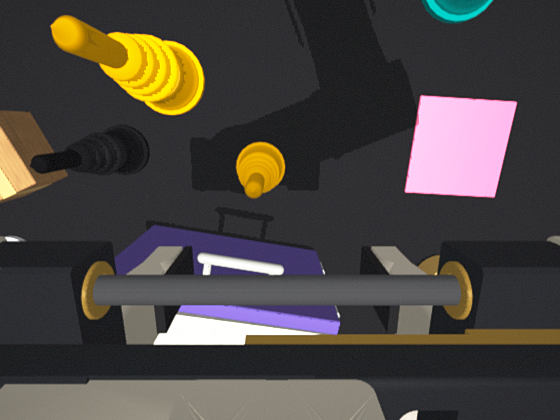

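The wrist view agrees with my measurements: gold tip at (254,194) against (254,193) predicted, and handle bar centre at (240,265) against (242,262). I'll descend onto the spire.

Request:
{"api": "carry_out", "payload": {
  "deltas": [
    [0, -0.5, -0.25, -0.2, -0.1, -0.1],
    [0, 0, 0, 0, 0, 0]
  ]
}}

```text
t: 2.3
eef_pos: [0.5027, -0.0247, 0.3304]
ee_rot: [1.9, 1.569, 1.904]
force: [-1.3, 0.1, 0.3]
width: 0.0877
```

Run:
```python
from h import *
plan((.504,-.022,.138),90)
```

```text
pos [ 0.5027 -0.0247  0.3304] yaw 90.22 dist 0.1924 rot deg [ 0.22 -0.04 -0.11] F [-1.3  0.1  0.3] w 0.0877 t 2.3 n 5 q6 -1.91
  [0.96, 0.01, 0.01, 0.01, -0.0, -0.01]
  [0.96, 0.01, 0.01, 0.01, -0.0, -0.01]
  [0.96, 0.01, 0.01, 0.01, -0.0, -0.01]
  [0.96, 0.01, 0.01, 0.01, -0.0, -0.01]
  [0.96, 0.01, 0.01, 0.01, -0.0, -0.01]
```

Request:
{"api": "carry_out", "payload": {
  "deltas": [
    [0.9, 0.05, 0.02, 0, 0, 0],
    [0.9, 0.02, 0.02, 0, 0, 0],
    [0.9, 0, 0, 0, 0, 0],
    [0.9, 0, 0, 0, 0, 0],
    [0, 0, 0, 0, 0, 0]
  ]
}}

```text
t: 2.8
eef_pos: [0.5044, -0.0248, 0.1843]
ee_rot: [0.649, 1.565, 0.646]
force: [-0.1, -1.0, 0.1]
width: 0.0876
```

Run:
```python
from h import *
plan((.504,-.022,.139),90)
f=grab('side','s1.png')
cv2.imwrite('pics/s1c.png',cv2.resize(f['pixels'][100:300,190:420],None,fx=3,fy=3)[:,:,::-1])
```

```text
pos [ 0.5044 -0.0248  0.1843] yaw 89.86 dist 0.0454 rot deg [-0.14  0.27 -0.21] F [-0.1 -1.   0.1] w 0.0876 t 2.8 n 2 q6 -1.91
  [0.57, 0.03, -0.01, -0.02, 0.03, -0.03]
  [0.57, 0.03, -0.01, -0.02, 0.03, -0.03]
```

View pics/s1c.png

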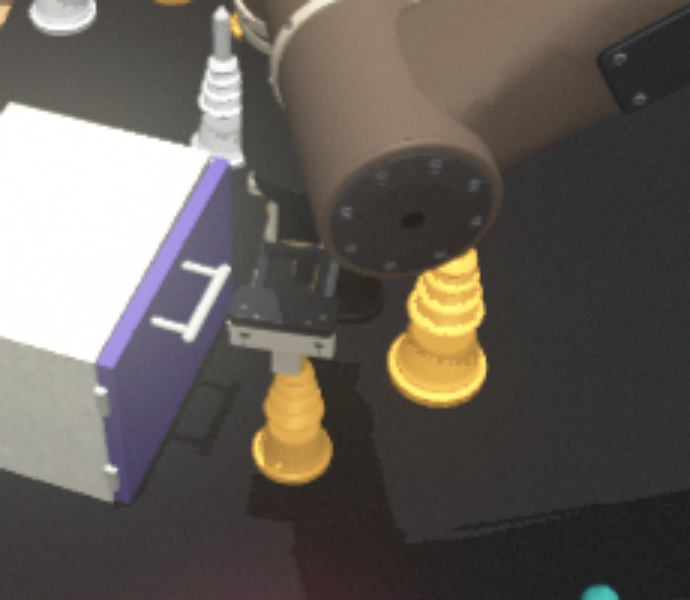

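Request:
{"api": "carry_out", "payload": {
  "deltas": [
    [0.6, 0.04, 0, 0, 0, 0],
    [0.55, 0.03, 0, 0, 0, 0],
    [0, 0, 0, 0, 0, 0]
  ]
}}

```text
t: 3.15
eef_pos: [0.5111, -0.0221, 0.1472]
ee_rot: [0.237, 1.553, 0.235]
force: [-0.5, -0.1, 0.8]
width: 0.0876
```

Request:
{"api": "carry_out", "payload": {
  "deltas": [
    [0, 0, 0, 0, 0, 0],
    [0, 0, 0, 0, 0, 0],
    [0, 0, 0, 0, 0, 0],
    [0, 0, 0, 0, 0, 0],
    [0, 0, 0, 0, 0, 0]
  ],
  "hand": 0.85,
  "newtons": 25
}}

```text
t: 3.65
eef_pos: [0.5153, -0.0218, 0.1551]
ee_rot: [0.21, 1.542, 0.209]
force: [-0.9, -0.5, 0.3]
width: 0.0532
```

Run:
```python
from h import *
plan((.504,-.022,.139),90)
```

```text
pos [ 0.5153 -0.0218  0.1551] yaw 89.92 dist 0.0197 rot deg [-0.08  1.6  -0.34] F [-0.9 -0.5  0.3] w 0.0532 t 3.65 n 1 q6 -1.92
  [0.4, -0.01, -0.29, -0.02, 0.4, -0.08]
```

Run:
```python
from h import *
s=arm.get_state()
print(s['q'].round(3),s['qd'].round(3),s['joint_efforts'].round(1),s['force'].round(1),s['moment'].round(2))
f=grab('side','s2.png')
cv2.imwrite('pics/s2c.png',cv2.resize(f['pixels'][100:300,190:420],None,fx=3,fy=3)[:,:,::-1])
s=arm.get_state();print(s['eef_pos'],s['width'])
```

```text
[ 0.342  0.141 -0.46   0.005 -0.942 -1.917] [ 0.001 -0.01   0.008  0.002 -0.005 -0.001] [ -0.  -37.4  25.8   6.1   0.    0. ] [-0.9 -0.5  0.3] [-0.07  0.08  0.03]
[ 0.51531786 -0.02179097  0.15511223] 0.048960023774383965
```

View pics/s2c.png

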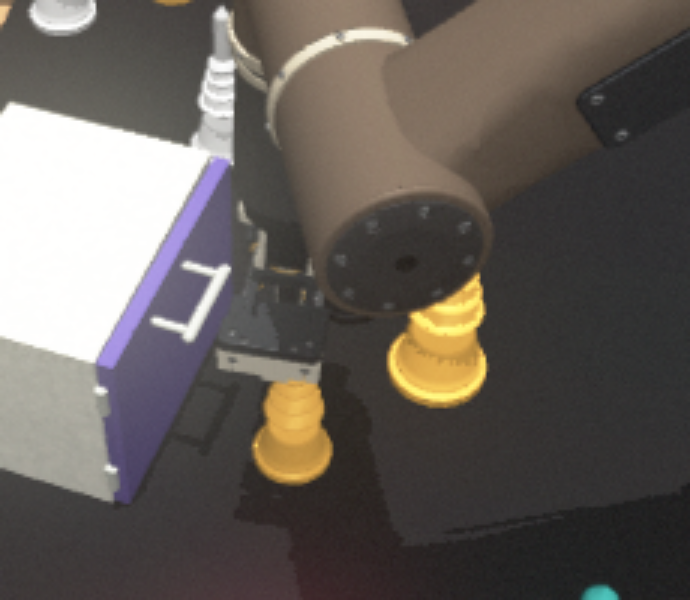

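Run:
```python
from h import *
f=grab('scene','a3.png')
cv2.imwrite('pics/a3c.png',cv2.resize(f['pixels'][60:300,180:420],None,fx=2.5,fy=2.5)[:,:,::-1])
```

```text
(no output)
```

View pics/a3c.png

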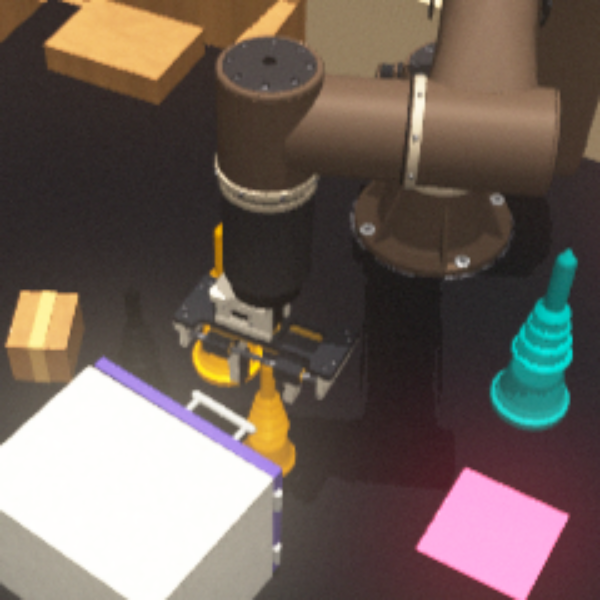

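Request:
{"api": "carry_out", "payload": {
  "deltas": [
    [0.4, 0, -0.3, 0, 0.4, 0]
  ],
  "hand": 0.4
}}

```text
t: 3.85
eef_pos: [0.505, -0.0214, 0.1399]
ee_rot: [1.146, 1.564, 1.146]
force: [0.0, -0.5, -0.3]
width: 0.0491
```

Run:
```python
from h import *
plan((.504,-.022,.139),90)
print(arm.get_state()['q'].round(4))
f=grab('wrist','w2.png')
plan((.504,-.022,.139),90)
```

```text
pos [ 0.505  -0.0214  0.1399] yaw 89.95 dist 0.0015 rot deg [-0.05  0.17 -0.38] F [ 0.  -0.5 -0.3] w 0.0491 t 3.85 n 1 q6 -1.91
  [0.02, -0.02, -0.03, -0.01, 0.04, -0.09]
[ 0.3427  0.1559 -0.4768 -0.0065 -0.9331 -1.9105]
pos [ 0.5009 -0.0218  0.1359] yaw 89.87 dist 0.0044 rot deg [-0.13 -0.34 -0.35] F [-2.3  0.7 -2.9] w 0.0505 t 3.9 n 1 q6 -1.91
  [-0.08, -0.01, 0.08, -0.03, -0.09, -0.09]
```

View pics/w2.png

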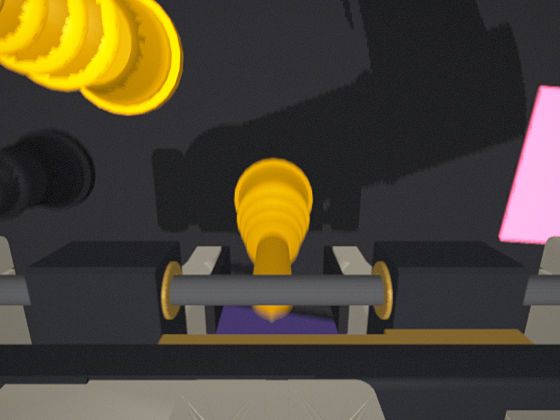

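Request:
{"api": "carry_out", "payload": {
  "deltas": [
    [-0.08, 0, 0.08, 0, 0, 0],
    [0, 0, 0, 0, 0, 0],
    [0, 0, 0, 0, 0, 0]
  ],
  "hand": 0.7
}}

```text
t: 4.2
eef_pos: [0.5031, -0.0221, 0.1376]
ee_rot: [2.689, 1.56, 2.686]
force: [0.2, 1.1, -0.1]
width: 0.0343
```

Run:
```python
from h import *
plan((.504,-.022,.139),90)
```

```text
pos [ 0.5031 -0.0221  0.1376] yaw 89.86 dist 0.0017 rot deg [-0.13 -0.58 -0.28] F [ 0.2  1.1 -0.1] w 0.0343 t 4.2 n 1 q6 -1.91
  [-0.04, 0.0, 0.02, -0.03, -0.14, -0.07]
```

Request:
{"api": "carry_out", "payload": {
  "deltas": [
    [-0.03, 0, 0, 0, -0.14, -0.07],
    [0, 0, 0, 0, 0, 0],
    [0, 0, 0, 0, 0, 0],
    [0, 0, 0, 0, 0, 0]
  ],
  "hand": 1,
  "newtons": 25
}}

```text
t: 4.6
eef_pos: [0.503, -0.0221, 0.1389]
ee_rot: [-0.509, 1.57, -0.511]
force: [0.0, 0.5, -3.0]
width: 0.0176
```

Run:
```python
from h import *
plan((.504,-.022,.2),90)
```

```text
pos [ 0.503  -0.0221  0.1389] yaw 89.86 dist 0.0611 rot deg [-0.14  0.03  0.02] F [ 0.   0.5 -3. ] w 0.0176 t 4.6 n 2 q6 -1.92
  [-0.76, 0.0, 0.01, -0.02, 0.0, 0.0]
  [-0.76, 0.0, 0.01, -0.02, 0.0, 0.0]
```

Gripped at 17.6 mm, which matches the 18 mm spire. I'll lift 60 mm gently.

Request:
{"api": "carry_out", "payload": {
  "deltas": [
    [-0.3, 0, 0, 0, 0, 0],
    [-0.4, 0, 0, 0, 0, 0],
    [-0.4, 0, 0, 0, 0, 0],
    [-0.3, 0, 0, 0, 0, 0],
    [-0.1, 0, 0, 0, 0, 0]
  ],
  "newtons": 35
}}

```text
t: 5.1
eef_pos: [0.5017, -0.0224, 0.2024]
ee_rot: [-2.807, 1.568, -2.81]
force: [1.3, -0.8, -4.0]
width: 0.017
```

Run:
```python
from h import *
w=np.load('w1.npy',allow_pickle=True).item()
P=[onz(w,*p,.004) for p in((421,96),(516,101),(495,197),(405,192))]; print(np.round(P,3),np.mean(P,0))
plan((.483,.269,.205),90)
```

```text
[[0.406 0.207 0.004]
 [0.414 0.344 0.004]
 [0.554 0.336 0.004]
 [0.545 0.197 0.004]] [0.47987941 0.27078738 0.004     ]
pos [ 0.5017 -0.0224  0.2024] yaw 89.84 dist 0.292 rot deg [-0.16 -0.15  0.05] F [ 1.3 -0.8 -4. ] w 0.017 t 5.1 n 8 q6 -1.92
  [-0.01, 0.91, -0.06, -0.0, -0.0, 0.0]
  [-0.01, 0.91, -0.06, -0.0, -0.0, 0.0]
  [-0.01, 0.91, -0.06, -0.0, -0.0, 0.0]
  [-0.01, 0.91, -0.06, -0.0, -0.0, 0.0]
  [-0.01, 0.91, -0.06, -0.0, -0.0, 0.0]
  [-0.01, 0.91, -0.06, -0.0, -0.0, 0.0]
  [-0.01, 0.91, -0.06, -0.0, -0.0, 0.0]
  [-0.01, 0.91, -0.06, -0.0, -0.0, 0.0]
```

Request:
{"api": "carry_out", "payload": {
  "deltas": [
    [0, 0.4, 0, 0, 0, 0],
    [0, 0.7, -0.05, 0, 0, 0],
    [0, 0.8, -0.05, 0, 0, 0],
    [0, 0.8, -0.05, 0, 0, 0],
    [0, 0.8, -0.05, 0, 0, 0]
  ]
}}

```text
t: 5.6
eef_pos: [0.4935, 0.1187, 0.2043]
ee_rot: [-3.028, 1.569, -3.037]
force: [0.8, 0.5, -2.7]
width: 0.0173
```

Request:
{"api": "carry_out", "payload": {
  "deltas": [
    [0, 0.8, -0.05, 0, 0, 0],
    [0, 0.8, -0.05, 0, 0, 0],
    [0, 0.7, -0.05, 0, 0, 0],
    [0, 0.5, -0.05, 0, 0, 0],
    [0, 0.3, 0, 0, 0, 0]
  ]
}}

```text
t: 6.1
eef_pos: [0.4845, 0.2499, 0.2043]
ee_rot: [-3.05, 1.568, -3.057]
force: [-0.4, 0.1, -2.6]
width: 0.017
```

Run:
```python
from h import *
plan((.482,.27,.205),90)
f=grab('side','s4.png')
cv2.imwrite('pics/s4c.png',cv2.resize(f['pixels'][180:420,170:440],None,fx=2.5,fy=2.5)[:,:,::-1])
```

```text
pos [0.4845 0.2499 0.2043] yaw 89.58 dist 0.0203 rot deg [-0.42 -0.17  0.01] F [-0.4  0.1 -2.6] w 0.017 t 6.1 n 1 q6 -2.41
  [-0.02, 0.5, -0.07, -0.11, -0.04, 0.0]
```

View pics/s4c.png

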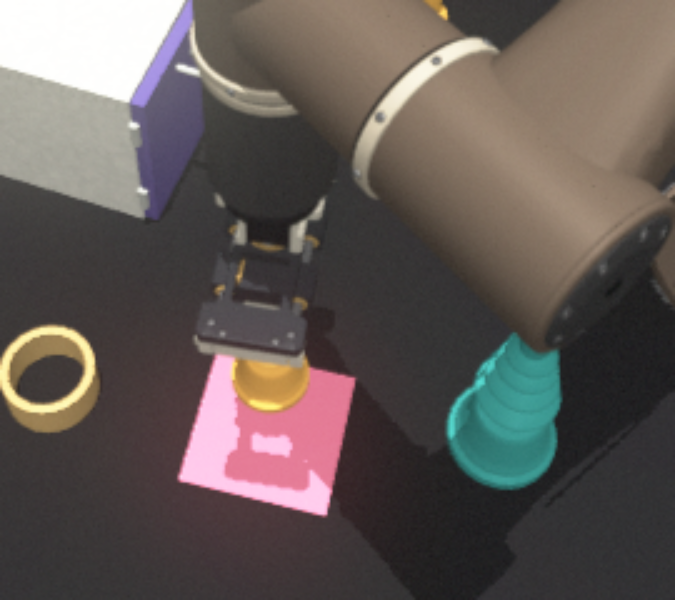

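Request:
{"api": "carry_out", "payload": {
  "deltas": [
    [0, 0.3, -0.05, 0, 0, 0],
    [0.3, 0.15, 0, 0, 0, 0],
    [0.4, 0.05, 0, 0, 0, 0],
    [0.4, 0, 0, 0, 0, 0],
    [0, 0, 0, 0, 0, 0]
  ]
}}

```text
t: 6.65
eef_pos: [0.4825, 0.2712, 0.1566]
ee_rot: [-3.033, 1.567, -3.042]
force: [0.1, -0.3, -2.2]
width: 0.0176
```

Run:
```python
from h import *
plan((.482,.27,.144),90)
```

```text
pos [0.4825 0.2712 0.1566] yaw 89.52 dist 0.0127 rot deg [-0.48 -0.22  0.02] F [ 0.1 -0.3 -2.2] w 0.0176 t 6.65 n 1 q6 -2.44
  [0.31, -0.03, -0.01, -0.12, -0.06, 0.01]
```

Request:
{"api": "carry_out", "payload": {
  "deltas": [
    [0.12, 0, 0, 0, 0, 0],
    [0.08, 0, 0, 0, 0, 0],
    [0.06, 0, 0, 0, 0, 0]
  ]
}}

```text
t: 6.95
eef_pos: [0.483, 0.2707, 0.146]
ee_rot: [-2.995, 1.567, -3.004]
force: [0.3, 0.1, -2.6]
width: 0.0175
```

Run:
```python
from h import *
plan((.482,.27,.144),90)
```

```text
pos [0.483  0.2707 0.146 ] yaw 89.47 dist 0.0024 rot deg [-0.53 -0.19  0.03] F [ 0.3  0.1 -2.6] w 0.0175 t 6.95 n 1 q6 -2.44
  [0.05, -0.02, -0.03, -0.13, -0.05, 0.01]
```

Request:
{"api": "carry_out", "payload": {
  "deltas": [
    [0.05, 0, 0, 0, 0, 0],
    [0.04, 0, 0, 0, 0, 0]
  ]
}}

```text
t: 7.15
eef_pos: [0.4834, 0.2708, 0.1429]
ee_rot: [3.033, 1.568, 3.024]
force: [-3.1, -0.8, 12.5]
width: 0.0175
```

Run:
```python
from h import *
plan((.482,.27,.143),90)
f=grab('side','s5.png')
cv2.imwrite('pics/s5c.png',cv2.resize(f['pixels'][240:400,200:360],None,fx=3.5,fy=3.5)[:,:,::-1])
```

```text
pos [0.4834 0.2708 0.1429] yaw 89.46 dist 0.0016 rot deg [-0.54 -0.14 -0.02] F [-3.1 -0.8 12.5] w 0.0175 t 7.15 n 1 q6 -2.44
  [-0.0, -0.02, -0.04, -0.14, -0.03, -0.0]
```

View pics/s5c.png

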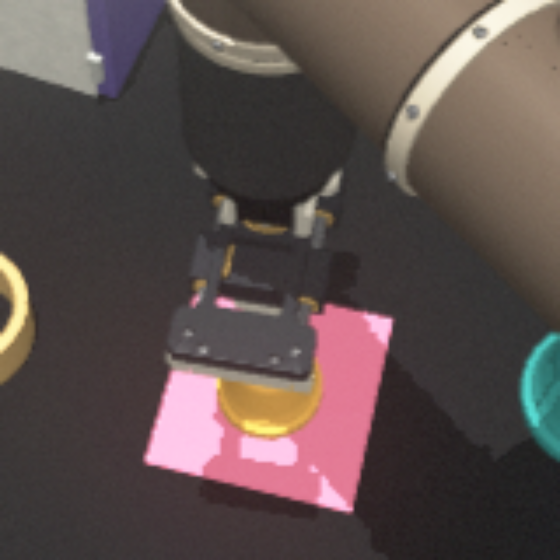

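Contact shows (12.5 N up), and the foot stands in the middle of the pad at crop (270,400). I'll release it and rise.

Request:
{"api": "carry_out", "payload": {
  "deltas": [
    [-0.02, 0, 0, 0, 0, 0],
    [0, 0, 0, 0, 0, 0],
    [0, 0, 0, 0, 0, 0],
    [0, 0, 0, 0, 0, 0],
    [0, 0, 0, 0, 0, 0]
  ],
  "hand": 0.4
}}

```text
t: 7.7
eef_pos: [0.4848, 0.2719, 0.1459]
ee_rot: [1.182, 1.568, 1.173]
force: [0.8, -0.8, -0.5]
width: 0.0505
```

Request:
{"api": "carry_out", "payload": {
  "deltas": [
    [-0.3, 0, 0, 0, 0, 0],
    [-0.6, 0, 0, 0, 0, 0],
    [-0.9, 0, 0, 0, 0, 0],
    [-1, 0, 0, 0, 0, 0],
    [-0.6, 0, 0, 0, 0, 0]
  ]
}}

```text
t: 8.2
eef_pos: [0.4832, 0.2698, 0.2861]
ee_rot: [-2.489, 1.566, -2.497]
force: [0.4, 0.5, -0.5]
width: 0.0529
```

Run:
```python
from h import *
plan((.582,-.039,.27),-10)
plan((.582,-.039,.27),170)
s=arm.get_state();print(s['q'].round(2))
f=grab('scene','a6.png')
cv2.imwrite('pics/a6c.png',cv2.resize(f['pixels'][120:340,200:440],None,fx=2.5,fy=2.5)[:,:,::-1])
```

```text
pos [0.4832 0.2698 0.2861] yaw 89.5 dist 0.3246 rot deg [-8.05e+01 -2.70e-01 -1.00e-02] F [ 0.4  0.5 -0.5] w 0.0529 t 8.2 n 21 q6 -2.44
  [0.02, -0.37, 0.12, -0.96, -0.0, -0.0]
  [0.02, -0.37, 0.1, -0.96, -0.0, -0.0]
  [0.02, -0.38, 0.07, -0.96, -0.0, -0.0]
  [0.02, -0.38, 0.05, -0.96, -0.0, -0.0]
  [0.02, -0.39, 0.02, -0.96, -0.0, -0.0]
  [0.02, -0.39, -0.01, -0.96, -0.0, -0.0]
  [0.02, -0.38, -0.03, -0.96, -0.0, -0.0]
  [0.02, -0.38, -0.06, -0.96, -0.0, -0.0]
  [0.02, -0.38, -0.08, -0.96, -0.0, -0.0]
  [0.02, -0.37, -0.11, -0.96, -0.0, -0.0]
  [0.02, -0.36, -0.13, -0.96, -0.0, -0.0]
  [0.02, -0.35, -0.16, -0.96, -0.0, -0.0]
  [0.02, -0.34, -0.18, -0.96, -0.0, -0.0]
  [0.02, -0.33, -0.2, -0.96, -0.0, -0.0]
  [0.02, -0.31, -0.22, -0.96, -0.0, -0.0]
  [0.02, -0.3, -0.24, -0.96, -0.0, -0.0]
  [0.02, -0.28, -0.26, -0.96, -0.0, -0.0]
  [0.02, -0.26, -0.28, -0.96, -0.0, -0.0]
  [0.02, -0.24, -0.3, -0.96, -0.0, -0.0]
  [0.02, -0.22, -0.31, -0.96, -0.0, -0.0]
  [0.02, -0.2, -0.33, -0.96, -0.0, -0.0]
pos [0.4832 0.2698 0.2861] yaw 89.5 dist 0.3246 rot deg [-8.05e+01 -2.70e-01 -1.00e-02] F [ 
[... 253 characters left out ...]
02, -0.39, -0.01, -0.96, -0.0, -0.0]
  [0.02, -0.38, -0.03, -0.96, -0.0, -0.0]
  [0.02, -0.38, -0.06, -0.96, -0.0, -0.0]
  [0.02, -0.38, -0.08, -0.96, -0.0, -0.0]
  [0.02, -0.37, -0.11, -0.96, -0.0, -0.0]
  [0.02, -0.36, -0.13, -0.96, -0.0, -0.0]
  [0.02, -0.35, -0.16, -0.96, -0.0, -0.0]
  [0.02, -0.34, -0.18, -0.96, -0.0, -0.0]
  [0.02, -0.33, -0.2, -0.96, -0.0, -0.0]
  [0.02, -0.31, -0.22, -0.96, -0.0, -0.0]
  [0.02, -0.3, -0.24, -0.96, -0.0, -0.0]
  [0.02, -0.28, -0.26, -0.96, -0.0, -0.0]
  [0.02, -0.26, -0.28, -0.96, -0.0, -0.0]
  [0.02, -0.24, -0.3, -0.96, -0.0, -0.0]
  [0.02, -0.22, -0.31, -0.96, -0.0, -0.0]
  [0.02, -0.2, -0.33, -0.96, -0.0, -0.0]
[ 0.86  0.13 -0.16 -0.   -1.29 -2.44]
```

View pics/a6c.png

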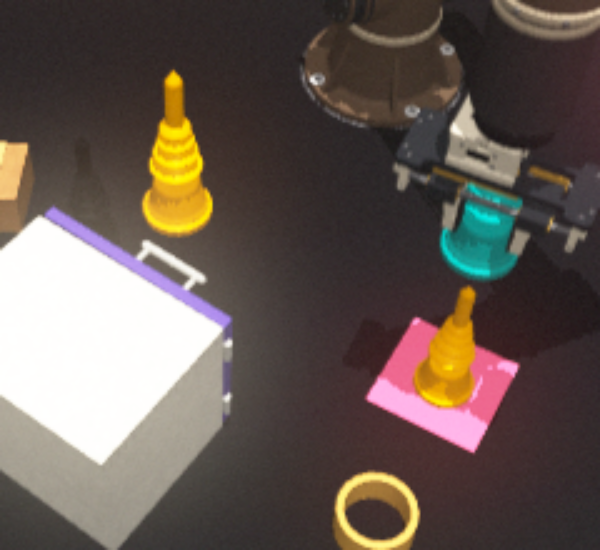

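Request:
{"api": "carry_out", "payload": {
  "deltas": [
    [0, -0.3, 0.1, -1, 0, 0],
    [0, -0.4, 0.1, -1, 0, 0],
    [0, -0.4, 0.1, -1, 0, 0],
    [0, -0.4, 0, -1, 0, 0],
    [0, -0.4, 0, -1, 0, 0]
  ],
  "hand": 0.7
}}

```text
t: 8.75
eef_pos: [0.5084, 0.1962, 0.2967]
ee_rot: [0.328, 1.561, 0.684]
force: [-0.0, -0.3, -1.1]
width: 0.0268
```

Request:
{"api": "carry_out", "payload": {
  "deltas": [
    [0, -0.4, 0, -1, 0, 0],
    [0, -0.4, 0, -1, 0, 0],
    [0, -0.4, -0.1, -1, 0, 0],
    [0, -0.4, -0.1, -1, 0, 0],
    [0, -0.4, -0.1, -1, 0, 0]
  ]
}}

```text
t: 9.25
eef_pos: [0.5371, 0.1162, 0.3005]
ee_rot: [-0.097, 1.558, 0.623]
force: [0.1, -0.2, -0.5]
width: 0.0263
```

Run:
```python
from h import *
plan((.575,.035,.29),169)
```

```text
pos [0.5371 0.1162 0.3005] yaw 131.31 dist 0.0902 rot deg [-37.69   0.7    0.32] F [ 0.1 -0.2 -0.5] w 0.0263 t 9.25 n 10 q6 -1.42
  [0.03, -0.22, -0.06, -0.94, 0.02, 0.01]
  [0.03, -0.21, -0.08, -0.94, 0.02, 0.01]
  [0.03, -0.2, -0.09, -0.94, 0.02, 0.01]
  [0.03, -0.2, -0.1, -0.94, 0.02, 0.01]
  [0.03, -0.19, -0.12, -0.94, 0.02, 0.01]
  [0.03, -0.18, -0.13, -0.94, 0.02, 0.01]
  [0.03, -0.17, -0.14, -0.94, 0.02, 0.01]
  [0.03, -0.16, -0.15, -0.94, 0.02, 0.01]
  [0.03, -0.15, -0.16, -0.94, 0.02, 0.01]
  [0.03, -0.14, -0.17, -0.94, 0.02, 0.01]
```

Request:
{"api": "carry_out", "payload": {
  "deltas": [
    [0, -0.5, -0.3, -1, 0, 0],
    [0, -0.5, -0.3, -1, 0, 0],
    [0, -0.4, -0.4, -1, 0, 0],
    [0, -0.4, -0.5, -1, 0, 0],
    [0, -0.3, -0.5, -1, 0, 0]
  ]
}}

```text
t: 9.75
eef_pos: [0.5504, -0.0049, 0.3031]
ee_rot: [-0.534, 1.555, 0.553]
force: [0.7, -0.8, 0.3]
width: 0.0262
```

Request:
{"api": "carry_out", "payload": {
  "deltas": [
    [0, -0.3, -0.5, -0.9, 0, 0],
    [0, -0.2, -0.5, -0.9, 0, 0],
    [0, -0.1, -0.6, -0.9, 0, 0],
    [0, 0, -0.6, -0.9, 0, 0],
    [0, 0, -0.6, -0.9, 0, 0]
  ]
}}

```text
t: 10.25
eef_pos: [0.5334, -0.1252, 0.3053]
ee_rot: [-0.948, 1.553, 0.467]
force: [-0.4, 0.5, -0.3]
width: 0.0265
```

Run:
```python
from h import *
plan((.565,-.11,.29),169)
f=grab('wrist','w7.png');np.save('w7.npy',f,allow_pickle=True)
for p in ((.582,-.039,.18),):print(proj(f,p))
```

```text
pos [ 0.5334 -0.1252  0.3053] yaw 171.07 dist 0.0382 rot deg [2.07 0.6  0.81] F [-0.4  0.5 -0.3] w 0.0265 t 10.25 n 1 q6 -0.28
  [0.4, -0.72, 0.49, 0.52, 0.15, 0.2]
(np.float64(242.1100360801376), np.float64(294.72580794236467))
```

View pics/w7.png

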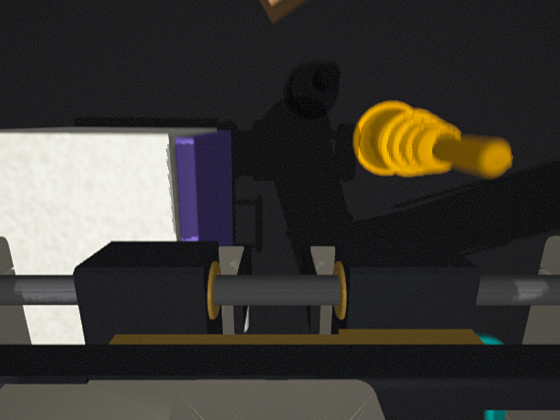

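Request:
{"api": "carry_out", "payload": {
  "deltas": [
    [0, -0.6, 0.7, 0.5, 0.1, 0.2],
    [0, -0.3, 0.9, 0, 0, 0],
    [0, 0, 0.9, 0, 0, 0],
    [0, 0, 0.9, 0, 0, 0],
    [0, 0, 0.5, 0, 0, 0]
  ]
}}

```text
t: 10.8
eef_pos: [0.5977, 0.0192, 0.3106]
ee_rot: [-0.871, 1.567, 0.502]
force: [-0.5, -0.7, 0.9]
width: 0.0266
```

Run:
```python
from h import *
plan((.578,-.037,.29),169)
f=grab('wrist','w8.png');np.save('w8.npy',f,allow_pickle=True)
for p in ((.582,-.039,.18),):print(proj(f,p))
```

```text
pos [0.5977 0.0192 0.3106] yaw 168.66 dist 0.063 rot deg [-0.34  0.14  0.17] F [-0.5 -0.7  0.9] w 0.0266 t 10.8 n 2 q6 -0.56
  [0.26, 0.1, -0.74, -0.04, 0.02, 0.02]
  [0.26, 0.11, -0.74, -0.04, 0.02, 0.02]
(np.float64(280.76503780188386), np.float64(135.10833558062953))
```

View pics/w8.png

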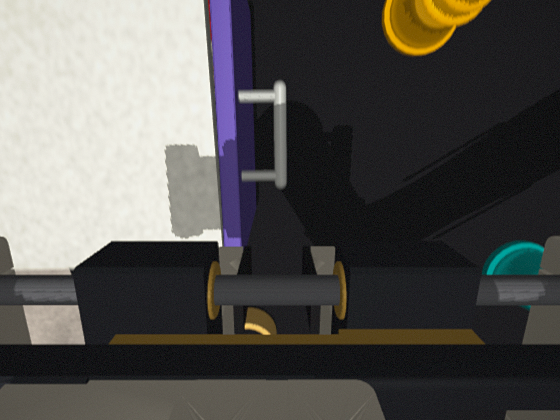

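Run:
```python
from h import *
f=np.load('w8.npy',allow_pickle=True).item()
g=f['pixels'].astype(int)
for r in (20,60,135,200,235):
    print(r,[tuple(g[r,c]) for c in range(200,250,3)])
for n,p,z in (('b1',(280,85),.175),('b2',(280,185),.175),('bl',(275,135),.175),('br',(285.5,135),.175),('b1f',(238,96),.175)):
    print(n,onz(f,*p,z).round(4))
```

```text
20 [(np.int64(231), np.int64(230), np.int64(222)), (np.int64(235), np.int64(235), np.int64(226)), (np.int64(75), np.int64(73), np.int64(70)), (np.int64(105), np.int64(43), np.int64(36)), (np.int64(109), np.int64(89), np.int64(178)), (np.int64(109), np.int64(88), np.int64(179)), (np.int64(117), np.int64(92), np.int64(183)), (np.int64(118), np.int64(98), np.int64(185)), (np.int64(118), np.int64(97), np.int64(185)), (np.int64(120), np.int64(98), np.int64(189)), (np.int64(96), np.int64(76), np.int64(156)), (np.int64(36), np.int64(30), np.int64(58)), (np.int64(36), np.int64(28), np.int64(59)), (np.int64(36), np.int64(31), np.int64(62)), (np.int64(36), np.int64(29), np.int64(60)), (np.int64(40), np.int64(33), np.int64(63)), (np.int64(41), np.int64(31), np.int64(64))]
60 [(np.int64(237), np.int64(237), np.int64(229)), (np.int64(239), np.int64(238), np.int64(228)), (np.int64(243), np.int64(244), np.int64(234)), (np.int64(78), np.int64(77), np.int64(72)), (np.int64(81), np.int64(79), np.int64(86)), (np.int64(114), np.int64(94), np.int64(185)), (np.int64(115), np.int64(94), np.int64(185)), (np
[... 2234 characters left out ...]
.int64(231)), (np.int64(239), np.int64(239), np.int64(229)), (np.int64(242), np.int64(240), np.int64(232)), (np.int64(175), np.int64(173), np.int64(159)), (np.int64(101), np.int64(81), np.int64(167)), (np.int64(79), np.int64(64), np.int64(130)), (np.int64(68), np.int64(54), np.int64(110)), (np.int64(71), np.int64(59), np.int64(114)), (np.int64(70), np.int64(55), np.int64(111)), (np.int64(68), np.int64(54), np.int64(111)), (np.int64(36), np.int64(29), np.int64(62)), (np.int64(39), np.int64(28), np.int64(64)), (np.int64(35), np.int64(25), np.int64(61))]
b1 [ 0.5747 -0.0795  0.175 ]
b2 [0.5912 0.0048 0.175 ]
bl [ 0.5869 -0.0399  0.175 ]
br [ 0.5779 -0.0381  0.175 ]
b1f [ 0.6116 -0.0779  0.175 ]
```

Request:
{"api": "carry_out", "payload": {
  "deltas": [
    [0.3, 0.1, -0.5, 0, 0, 0],
    [0.3, 0.1, -0.5, 0, 0, 0],
    [0.3, 0, -0.4, 0, 0, 0],
    [0.3, 0, -0.1, 0, 0, 0],
    [0, 0, 0, 0, 0, 0]
  ],
  "hand": 0.77
}}

```text
t: 11.35
eef_pos: [0.579, -0.0362, 0.2623]
ee_rot: [-0.947, 1.564, 0.431]
force: [-0.3, -0.6, -0.9]
width: 0.02
```

Run:
```python
from h import *
plan((.581,-.0388,.2),168.9)
```

```text
pos [ 0.579  -0.0362  0.2623] yaw 168.93 dist 0.0624 rot deg [0.03 0.21 0.29] F [-0.3 -0.6 -0.9] w 0.02 t 11.35 n 2 q6 -0.47
  [0.78, -0.03, -0.03, 0.0, 0.03, 0.04]
  [0.78, -0.03, -0.03, 0.0, 0.03, 0.04]
```

Request:
{"api": "carry_out", "payload": {
  "deltas": [
    [0.5, -0.03, -0.04, 0, 0.05, 0.05],
    [0.5, -0.03, -0.03, 0, 0, 0],
    [0.3, 0, 0, 0, 0, 0],
    [0, 0, 0, 0, 0, 0]
  ]
}}

```text
t: 11.75
eef_pos: [0.5829, -0.0397, 0.2107]
ee_rot: [-1.464, 1.566, -0.088]
force: [0.1, -0.1, -0.1]
width: 0.0203
```

Run:
```python
from h import *
plan((.581,-.0388,.156),168.9)
```

```text
pos [ 0.5829 -0.0397  0.2107] yaw 168.86 dist 0.0547 rot deg [-0.04  0.03  0.27] F [ 0.1 -0.1 -0.1] w 0.0203 t 11.75 n 2 q6 -0.46
  [0.68, 0.03, 0.01, -0.01, 0.0, 0.03]
  [0.68, 0.03, 0.01, -0.01, 0.0, 0.03]
```

Request:
{"api": "carry_out", "payload": {
  "deltas": [
    [0.25, 0.06, 0.02, 0, 0, 0.05],
    [0.3, 0.02, 0, 0, 0, 0],
    [0.3, 0, 0, 0, 0, 0]
  ]
}}

```text
t: 12.05
eef_pos: [0.582, -0.0375, 0.1779]
ee_rot: [-1.25, 1.564, 0.127]
force: [-0.4, -0.4, 0.2]
width: 0.0203
```

Run:
```python
from h import *
plan((.581,-.0388,.156),168.9)
```

```text
pos [ 0.582  -0.0375  0.1779] yaw 168.9 dist 0.0219 rot deg [0.   0.12 0.35] F [-0.4 -0.4  0.2] w 0.0203 t 12.05 n 1 q6 -0.47
  [0.55, 0.02, -0.04, 0.0, 0.03, 0.09]
```

Request:
{"api": "carry_out", "payload": {
  "deltas": [
    [0.25, 0.02, -0.04, 0, 0, 0.05],
    [0.25, 0, 0, 0, 0, 0],
    [0, 0, 0, 0, 0, 0]
  ]
}}

```text
t: 12.35
eef_pos: [0.5797, -0.039, 0.154]
ee_rot: [0.451, 1.57, 1.828]
force: [-0.4, 0.1, 0.0]
width: 0.0199
```

Run:
```python
from h import *
plan((.581,-.0388,.156),168.9)
```

```text
pos [ 0.5797 -0.039   0.154 ] yaw 168.9 dist 0.0023 rot deg [-0.    0.07 -0.03] F [-0.4  0.1  0. ] w 0.0199 t 12.35 n 1 q6 -0.46
  [-0.05, -0.03, 0.01, -0.0, 0.02, -0.01]
```

No contact so far. I'll close on the bar.

Request:
{"api": "carry_out", "payload": {
  "deltas": [
    [-0.03, 0, 0, 0, 0, 0],
    [0, 0, 0, 0, 0, 0],
    [0, 0, 0, 0, 0, 0]
  ],
  "hand": 1,
  "newtons": 30
}}

```text
t: 12.65
eef_pos: [0.5806, -0.0388, 0.1554]
ee_rot: [-0.355, 1.569, 1.022]
force: [0.8, -1.0, -5.0]
width: 0.0094
```

```bash
cat >> h.py <<'E'
def hinge_from_w8():
    f=np.load('w8.npy',allow_pickle=True).item()
    I=[onz(f,209.5,20,.2),onz(f,223,235,.2)]
    O=[onz(f,230.5,20,.2),onz(f,240.5,235,.2)]
    return np.array(I),np.array(O)
E
python3 - <<'E'
from h import *
plan((.581,-.0388,.156),168.9)
I,O=hinge_from_w8()
for X in(I,O):
    d=X[1]-X[0];print(X.round(4).tolist(),np.rad2deg(np.arctan2(d[1],d[0])))
# hinge from handle: bar centre + rot
c=np.array([.5824,-.039]);
for ang in (78.9,79.5):
    a=np.deg2rad(ang); y=np.array([np.cos(a),np.sin(a)]); x=np.array([np.sin(a),-np.cos(a)])
    print('hinge',c+.051*x+.11*y)
E
```

```text
pos [ 0.5806 -0.0388  0.1554] yaw 168.9 dist 0.0007 rot deg [-0.    0.09  0.03] F [ 0.8 -1.  -5. ] w 0.0094 t 12.65 n 1 q6 -0.46
  [-0.01, -0.01, 0.0, -0.0, 0.02, 0.01]
[[0.6178, -0.1313, 0.2], [0.648, 0.0339, 0.2]] 79.6314235792574
[[0.6026, -0.1282, 0.2], [0.633, 0.0369, 0.2]] 79.56854940053472
hinge [0.65362334 0.05912357]
hinge [0.65259191 0.05986403]
```

Gripped the bar: 9.4 mm opening, bar at (0.581,-0.039). I'll pull along the hinge arc. Per 4° row that is about y +0.19, z +0.09, turn +1.

Request:
{"api": "carry_out", "payload": {
  "deltas": [
    [0, 0.19, 0.09, 1, 0, 0],
    [0, 0.19, 0.09, 1, 0, 0],
    [0, 0.14, 0.07, 0.7, 0, 0]
  ]
}}

```text
t: 12.95
eef_pos: [0.5638, -0.0236, 0.1554]
ee_rot: [-0.501, 1.568, 0.68]
force: [1.9, 0.7, -3.8]
width: 0.0102
```

```bash
cat >> h.py <<'E'
H=np.array([.652,.0595])
def door(off=(-.051,-.110)):
    s=arm.get_state(); r=np.array(s['eef_pos'])[:2]-H
    a=np.arctan2(r[1],r[0]); base=np.arctan2(off[1],off[0])-np.deg2rad(10.3)
    M=R.from_euler('xyz',s['ee_rot']).as_matrix()
    print('r',np.linalg.norm(r).round(4),'door ang from pos',np.round(-(a-base+np.pi)%(2*np.pi)-np.pi,3),'from yaw',np.round(np.deg2rad(169.7)-np.arctan2(M[1,1],M[0,1])%(2*np.pi),3),'pos',s['eef_pos'].round(4),'F',s['force'].round(1),'w',round(s['width'],4),'q',s['q'].round(2),'t',round(s['t'],2))
E
python3 - <<'E'
from h import *
door()
plan(arm.get_state()['eef_pos'])
E
```

```text
r 0.1212 door ang from pos 0.201 from yaw 0.21 pos [ 0.5638 -0.0236  0.1554] F [ 1.9  0.7 -3.8] w 0.0102 q [ 0.3   0.23 -0.34 -0.   -1.   -0.69] t 12.95
pos [ 0.5638 -0.0236  0.1554] yaw 157.69 dist 0.0 rot deg [0.   0.16 0.09] F [ 1.9  0.7 -3.8] w 0.0102 t 12.95 n 1 q6 -0.69
  [0.0, 0.0, 0.0, 0.0, 0.04, 0.02]
```

Radius holds at 0.121 m and the door is at about 0.2 rad. I'll nudge it to the catch.

Request:
{"api": "carry_out", "payload": {
  "deltas": [
    [0, 0.07, 0.03, 0.35, 0, 0],
    [0, 0.07, 0.03, 0.35, 0, 0]
  ]
}}

```text
t: 13.15
eef_pos: [0.5626, -0.0218, 0.1556]
ee_rot: [-1.412, 1.562, -0.281]
force: [20.1, -20.8, -19.5]
width: 0.0097
```

Run:
```python
from h import *
door()
```

```text
r 0.1209 door ang from pos 0.219 from yaw 0.26 pos [ 0.5626 -0.0218  0.1556] F [ 20.1 -20.8 -19.5] w 0.0097 q [ 0.31  0.23 -0.35  0.01 -0.99 -0.76] t 13.15
```

The catch has stopped it at about 0.22–0.24 rad, with the force rising to about 30 N. I'll relax, release the bar and rise.

Request:
{"api": "carry_out", "payload": {
  "deltas": [
    [0, -0.03, -0.02, -0.3, 0, 0],
    [0, 0, 0, 0, 0, 0],
    [0, 0, 0, 0, 0, 0]
  ],
  "hand": 0.76
}}

```text
t: 13.45
eef_pos: [0.5637, -0.024, 0.1562]
ee_rot: [-1.491, 1.561, -0.34]
force: [-0.9, -0.1, -0.1]
width: 0.0206
```

Run:
```python
from h import *
door()
```

```text
r 0.1215 door ang from pos 0.199 from yaw 0.24 pos [ 0.5637 -0.024   0.1562] F [-0.9 -0.1 -0.1] w 0.0206 q [ 0.31  0.23 -0.34  0.01 -0.99 -0.73] t 13.45
```

Request:
{"api": "carry_out", "payload": {
  "deltas": [
    [-0.4, 0, 0, 0, 0, 0],
    [-0.6, 0, 0, 0, 0, 0],
    [-0.8, 0, 0, 0, 0, 0],
    [-0.8, 0, 0, 0, 0, 0],
    [-0.6, 0, -0.2, 0, 0, 0]
  ]
}}

```text
t: 13.95
eef_pos: [0.5564, -0.0299, 0.286]
ee_rot: [-2.269, 1.567, -1.118]
force: [-0.6, -0.1, 0.4]
width: 0.021
```

Run:
```python
from h import *
door()
f=grab('wrist','w9.png');np.save('w9.npy',f,allow_pickle=True)
```

```text
r 0.1309 door ang from pos 0.205 from yaw 0.24 pos [ 0.5564 -0.0299  0.286 ] F [-0.6 -0.1  0.4] w 0.021 q [ 0.3   0.13 -0.16  0.   -1.28 -0.72] t 13.95
```

View pics/w9.png

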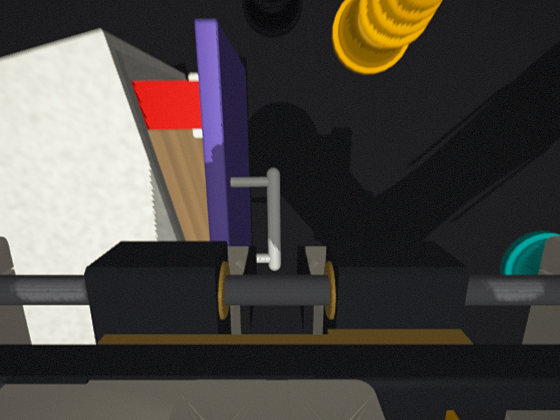

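The wrist view shows the door ajar, with the red plate at (170,105) in the gap and the door's top strip at x≈197–217 px. I'll measure both.

Run:
```python
from h import *
f=np.load('w9.npy',allow_pickle=True).item()
hsv=cv2.cvtColor(f['pixels'],cv2.COLOR_RGB2HSV)
m=cv2.inRange(hsv,(110,90,110),(135,255,255)); m[245:]=0
for r in(25,60,100,140,200,235):
    x=np.where(m[r,180:260])[0]+180
    if len(x): print(r,x.min(),x.max(),onz(f,x.min()-.5,r,.2).round(4),onz(f,x.max()+.5,r,.2).round(4))
red=cv2.inRange(hsv,(0,180,120),(8,255,255))|cv2.inRange(hsv,(172,180,120),(180,255,255))
c=max(cv2.findContours(red,0,2)[0],key=cv2.contourArea); q=cv2.approxPolyDP(c,3,True)[:,0]
for p in q: print('red',p,onz(f,*p,.179).round(4))
print('bar',onz(f,273,172,.175).round(4),onz(f,275,267,.175).round(4))
for th in(.20,.22,.24):
    a=np.deg2rad(79.7)-th; y=np.array([np.cos(a),np.sin(a)]); x=np.array([np.sin(a),-np.cos(a)])
    print(th,'catch_top',H+.025*x-.205*y,'free inner',H-.258*y,'handle',H-.051*x-.11*y)
# cabinet front edge
print('cab',onz(f,103,30,.2).round(4),onz(f,160,235,.2).round(4))
```

```text
25 195 217 [ 0.5518 -0.1752  0.2   ] [ 0.5376 -0.1689  0.2   ]
60 197 219 [ 0.5606 -0.1554  0.2   ] [ 0.5461 -0.1489  0.2   ]
100 201 221 [ 0.5702 -0.1309  0.2   ] [ 0.5565 -0.1248  0.2   ]
140 203 223 [ 0.5818 -0.1055  0.2   ] [ 0.5677 -0.0993  0.2   ]
200 208 225 [ 0.5991 -0.0637  0.2   ] [ 0.5864 -0.058   0.2   ]
235 211 227 [ 0.61   -0.0373  0.2   ] [ 0.5976 -0.0318  0.2   ]
red [198  82] [ 0.5697 -0.1465  0.179 ]
red [132  82] [ 0.6158 -0.167   0.179 ]
red [147 128] [ 0.6224 -0.1327  0.179 ]
red [201 127] [ 0.583 -0.116  0.179]
bar [ 0.5458 -0.0598  0.175 ] [0.5792 0.0192 0.175 ]
0.2 catch_top [ 0.59922406 -0.14016146] free inner [ 0.55635789 -0.18011758] handle [ 0.56385609 -0.02375654]
0.22 catch_top [ 0.59524165 -0.13906608] free inner [ 0.55158498 -0.17815695] handle [ 0.5622087  -0.02197713]
0.24 catch_top [ 0.59128194 -0.13789128] free inner [ 0.54685224 -0.17610125] handle [ 0.56059722 -0.02016512]
cab [ 0.6099 -0.1978  0.2   ] [ 0.6467 -0.0536  0.2   ]
```

Run:
```python
from h import *
plan((.565,-.126,.25),157.1)
```

```text
pos [ 0.5574 -0.0311  0.2904] yaw 155.94 dist 0.1034 rot deg [-1.16 -0.02  0.45] F [ 1.  -0.7  4.6] w 0.0212 t 14.0 n 3 q6 -0.72
  [0.34, -0.38, -0.7, -0.1, -0.0, 0.04]
  [0.34, -0.37, -0.7, -0.1, -0.0, 0.04]
  [0.34, -0.37, -0.7, -0.1, -0.0, 0.04]
```

Request:
{"api": "carry_out", "payload": {
  "deltas": [
    [0.2, -0.3, -0.5, -0.1, 0, 0.05],
    [0.2, -0.4, -0.7, -0.1, 0, 0.05],
    [0.2, -0.3, -0.6, -0.1, 0, 0],
    [0.2, -0.1, -0.3, 0, 0, 0],
    [0, 0, 0, 0, 0, 0]
  ],
  "hand": 0.59
}}

```text
t: 14.5
eef_pos: [0.5654, -0.1267, 0.2621]
ee_rot: [-0.865, 1.562, 0.309]
force: [0.3, -0.4, 0.2]
width: 0.0359
```

Run:
```python
from h import *
plan((.565,-.126,.215),157.1)
f=grab('wrist','w10.png');np.save('w10.npy',f,allow_pickle=True)
f=grab('side','s10.png')
cv2.imwrite('pics/s10c.png',cv2.resize(f['pixels'][60:280,160:420],None,fx=2.5,fy=2.5)[:,:,::-1])
```

```text
pos [ 0.5654 -0.1267  0.2621] yaw 157.28 dist 0.0471 rot deg [0.18 0.34 0.4 ] F [ 0.3 -0.4  0.2] w 0.0359 t 14.5 n 2 q6 -0.51
  [0.59, 0.01, 0.0, 0.02, 0.04, 0.05]
  [0.59, 0.01, 0.0, 0.02, 0.04, 0.05]
```

View pics/w10.png

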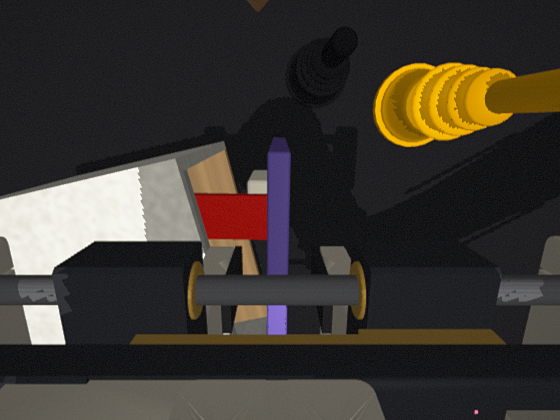

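View pics/s10c.png

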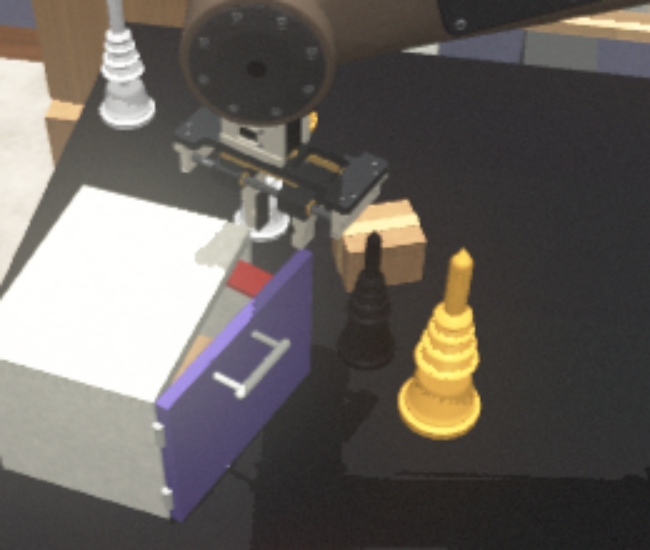

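Run:
```python
from h import *
f=np.load('w10.npy',allow_pickle=True).item()
print('pred catch',proj(f,(.5952,-.139,.179)),'tcp at plate',proj(f,(.565,-.126,.179)), 'inner finger', proj(f,(.565+.018*.921+.01*.921,-.126-.028*.389,.179)))
hsv=cv2.cvtColor(f['pixels'],cv2.COLOR_RGB2HSV)
red=cv2.inRange(hsv,(0,180,80),(8,255,255))|cv2.inRange(hsv,(172,180,80),(180,255,255))
c=max(cv2.findContours(red,0,2)[0],key=cv2.contourArea); q=cv2.approxPolyDP(c,3,True)[:,0]
a=np.deg2rad(67.1); y=np.array([np.cos(a),np.sin(a)]); x=np.array([np.sin(a),-np.cos(a)])
for p in q:
    P=onz(f,*p,.179)[:2]-H; print(p,'normal',(P@x).round(4),'along',(P@y).round(4))
for p in((268,170),(290,170)):
    P=onz(f,*p,.2)[:2]-H; print(p,'normal',(P@x).round(4),'along',(P@y).round(4))
```

```text
pred catch (np.float64(234.61378936543585), np.float64(217.09273556766678)) tcp at plate (np.float64(277.0808846485974), np.float64(217.63664697267578)) inner finger (np.float64(240.9264311205724), np.float64(217.41098554328696))
[195 193] normal 0.0544 along -0.2238
[208 238] normal 0.0465 along -0.1876
[266 239] normal 0.0007 along -0.1871
[266 195] normal 0.0005 along -0.2226
(268, 170) normal -0.0017 along -0.2447
(290, 170) normal -0.0166 along -0.2448
```

The measurements agree well: plate centre lies 205 mm along the door and the gap is about 46–54 mm. I'll descend straddling the door.

Request:
{"api": "carry_out", "payload": {
  "deltas": [
    [0.4, 0, 0, 0, 0, 0.1],
    [0.4, 0, 0, 0, 0, 0],
    [0.3, 0, 0, 0, 0, 0],
    [0, 0, 0, 0, 0, 0]
  ]
}}

```text
t: 15.0
eef_pos: [0.567, -0.122, 0.2177]
ee_rot: [-0.326, 1.562, 0.852]
force: [-0.1, 0.6, -0.7]
width: 0.0361
```

Run:
```python
from h import *
plan((.565,-.126,.182),157.1)
```

```text
pos [ 0.567  -0.122   0.2177] yaw 157.51 dist 0.036 rot deg [0.41 0.47 0.16] F [-0.1  0.6 -0.7] w 0.0361 t 15.0 n 1 q6 -0.51
  [0.89, 0.01, -0.12, 0.1, 0.12, 0.04]
```

Request:
{"api": "carry_out", "payload": {
  "deltas": [
    [0.3, 0, -0.12, 0.1, 0.12, 0.04],
    [0.3, 0, 0, 0, 0, 0],
    [0.2, 0, 0, 0, 0, 0]
  ]
}}

```text
t: 15.3
eef_pos: [0.5661, -0.1259, 0.1849]
ee_rot: [-1.634, 1.569, -0.462]
force: [0.4, 0.1, -0.3]
width: 0.0359
```

Run:
```python
from h import *
plan((.565,-.126,.167),157.1)
```

```text
pos [ 0.5661 -0.1259  0.1849] yaw 157.16 dist 0.018 rot deg [ 0.06 -0.01  0.12] F [ 0.4  0.1 -0.3] w 0.0359 t 15.3 n 1 q6 -0.52
  [0.45, 0.03, -0.01, 0.02, -0.0, 0.03]
```

Request:
{"api": "carry_out", "payload": {
  "deltas": [
    [0.15, 0.02, 0, 0, 0, 0],
    [0.15, 0, 0, 0, 0, 0],
    [0.12, 0, 0, 0, 0, 0]
  ]
}}

```text
t: 15.6
eef_pos: [0.5659, -0.1259, 0.167]
ee_rot: [-1.709, 1.568, -0.536]
force: [-0.8, -0.1, 5.6]
width: 0.0361
```

Run:
```python
from h import *
plan((.565,-.126,.167),157.1)
```

```text
pos [ 0.5659 -0.1259  0.167 ] yaw 157.18 dist 0.0009 rot deg [ 0.08 -0.03  0.18] F [-0.8 -0.1  5.6] w 0.0361 t 15.6 n 1 q6 -0.52
  [-0.0, 0.02, -0.01, 0.02, -0.01, 0.05]
```

Pressed about 12 mm: 5.6 N at z=0.167, as the spring figures predict. I'll close on the panel while holding it down.

Request:
{"api": "carry_out", "payload": {
  "deltas": [
    [0.02, 0, 0, 0, 0, 0],
    [0.02, 0, 0, 0, 0, 0],
    [0.02, 0, 0, 0, 0, 0],
    [0.02, 0, 0, 0, 0, 0]
  ],
  "hand": 1,
  "newtons": 30
}}

```text
t: 16.0
eef_pos: [0.5674, -0.127, 0.1662]
ee_rot: [-1.673, 1.563, -0.5]
force: [-2.1, 0.5, 6.2]
width: 0.0158
```

Run:
```python
from h import *
door((-.008,-.205))
```

```text
r 0.2048 door ang from pos 0.207 from yaw 0.218 pos [ 0.5674 -0.127   0.1662] F [-2.1  0.5  6.2] w 0.0158 q [ 0.12  0.25 -0.29  0.   -1.02 -0.52] t 16.0
```

Request:
{"api": "carry_out", "payload": {
  "deltas": [
    [0.02, 0.18, 0.01, 0.5, 0, 0],
    [0.02, 0.18, 0.01, 0.5, 0, 0],
    [0.02, 0.18, 0.01, 0.5, 0, 0]
  ]
}}

```text
t: 16.3
eef_pos: [0.5492, -0.1174, 0.1662]
ee_rot: [-1.561, 1.561, -0.494]
force: [-1.1, 0.8, 7.2]
width: 0.0158
```

Run:
```python
from h import *
door((-.008,-.205))
```

```text
r 0.2046 door ang from pos 0.308 from yaw 0.324 pos [ 0.5492 -0.1174  0.1662] F [-1.1  0.8  7.2] w 0.0158 q [ 0.14  0.22 -0.34  0.01 -1.01 -0.65] t 16.3
```

It's past the catch with low force. Continuing along the arc.

Request:
{"api": "carry_out", "payload": {
  "deltas": [
    [0.02, 0.25, 0.01, 0.7, 0, 0],
    [0.02, 0.27, 0.01, 0.75, 0, 0],
    [0.02, 0.27, 0.01, 0.75, 0, 0],
    [0.02, 0.27, 0.01, 0.75, 0, 0],
    [0.02, 0.27, 0.01, 0.75, 0, 0]
  ]
}}

```text
t: 16.8
eef_pos: [0.507, -0.0841, 0.1662]
ee_rot: [-1.161, 1.556, -0.359]
force: [0.2, 3.1, 7.7]
width: 0.016
```

Run:
```python
from h import *
door((-.008,-.205))
plan(arm.get_state()['eef_pos'])
```

```text
r 0.2041 door ang from pos 0.571 from yaw 0.589 pos [ 0.507  -0.0841  0.1662] F [0.2 3.1 7.7] w 0.016 q [ 0.22  0.14 -0.44  0.01 -0.98 -1.  ] t 16.8
pos [ 0.507  -0.0841  0.1662] yaw 135.95 dist 0.0 rot deg [0.   0.33 0.76] F [0.2 3.1 7.7] w 0.016 t 16.8 n 1 q6 -1.0
  [0.0, 0.0, 0.0, 0.0, 0.08, 0.19]
```

Request:
{"api": "carry_out", "payload": {
  "deltas": [
    [0, 0.28, 0.01, 0.8, 0, 0.1],
    [0, 0.29, 0.01, 0.8, 0, 0.05],
    [0, 0.29, 0.01, 0.8, 0, 0],
    [0, 0.29, 0.01, 0.8, 0, 0],
    [0, 0.29, 0.01, 0.8, 0, 0]
  ]
}}

```text
t: 17.3
eef_pos: [0.4716, -0.0348, 0.1662]
ee_rot: [0.058, 1.56, 0.571]
force: [4.1, 1.5, -2.7]
width: 0.0158
```

Run:
```python
from h import *
door((-.008,-.205))
plan(arm.get_state()['eef_pos'])
```

```text
r 0.2036 door ang from pos 0.87 from yaw 0.878 pos [ 0.4716 -0.0348  0.1662] F [ 4.1  1.5 -2.7] w 0.0158 q [ 0.34  0.07 -0.51 -0.   -0.98 -1.4 ] t 17.3
pos [ 0.4716 -0.0348  0.1662] yaw 119.39 dist 0.0 rot deg [-0.    0.62 -0.04] F [ 4.1  1.5 -2.7] w 0.0158 t 17.3 n 1 q6 -1.4
  [0.0, 0.0, 0.0, -0.0, 0.15, -0.01]
```

Request:
{"api": "carry_out", "payload": {
  "deltas": [
    [0, 0.29, 0.01, 0.8, 0.1, 0],
    [0, 0.29, 0.01, 0.8, 0.05, 0],
    [0, 0.29, 0.01, 0.8, 0, 0],
    [0, 0.29, 0.01, 0.8, 0, 0],
    [0, 0.29, 0.01, 0.8, 0, 0]
  ]
}}

```text
t: 17.8
eef_pos: [0.4521, 0.0223, 0.1663]
ee_rot: [0.396, 1.565, 0.617]
force: [4.6, -1.4, -4.8]
width: 0.0159
```

Request:
{"api": "carry_out", "payload": {
  "deltas": [
    [0, 0.27, 0.01, 0.75, 0, 0],
    [0, 0.2, 0.01, 0.55, 0, 0],
    [0, 0.1, 0, 0.3, 0, 0],
    [0, 0, 0, 0, 0, 0]
  ]
}}

```text
t: 18.2
eef_pos: [0.4492, 0.0465, 0.1662]
ee_rot: [0.324, 1.563, 0.428]
force: [1.9, -0.4, 1.4]
width: 0.0156
```

Run:
```python
from h import *
door((-.008,-.205))
plan(arm.get_state()['eef_pos'])
```

```text
r 0.2032 door ang from pos 1.288 from yaw 1.287 pos [0.4492 0.0465 0.1662] F [ 1.9 -0.4  1.4] w 0.0156 q [ 0.54  0.03 -0.55  0.   -0.98 -2.01] t 18.2
pos [0.4492 0.0465 0.1662] yaw 95.94 dist 0.0 rot deg [-0.    0.42 -0.14] F [ 1.9 -0.4  1.4] w 0.0156 t 18.2 n 1 q6 -2.01
  [0.0, 0.0, 0.0, -0.0, 0.1, -0.03]
```

The door is at about 1.29 rad (74°). I'll open the fingers and rise straight up.

Request:
{"api": "carry_out", "payload": {
  "deltas": [
    [0, 0, 0, 0, 0.1, 0],
    [0, 0, 0, 0, 0, 0],
    [0, 0, 0, 0, 0, 0]
  ],
  "hand": 0.58
}}

```text
t: 18.5
eef_pos: [0.4495, 0.0466, 0.1671]
ee_rot: [1.348, 1.567, 1.453]
force: [-0.1, 0.8, 4.6]
width: 0.0339
```

Request:
{"api": "carry_out", "payload": {
  "deltas": [
    [-0.3, 0, 0, 0, 0, 0],
    [-0.6, 0, 0, 0, 0, 0],
    [-0.9, 0, 0, 0, 0, 0],
    [-0.9, 0, 0, 0, 0, 0],
    [-0.9, 0, 0, 0, 0, 0]
  ]
}}

```text
t: 19.0
eef_pos: [0.4455, 0.044, 0.3093]
ee_rot: [3.023, 1.558, 3.127]
force: [2.1, 1.3, -0.2]
width: 0.0367
```

Run:
```python
from h import *
door((-.008,-.205))
grab('side','s12.png');grab('scene','a12.png')
```

```text
r 0.207 door ang from pos 1.277 from yaw 1.287 pos [0.4455 0.044  0.3093] F [ 2.1  1.3 -0.2] w 0.0367 q [ 0.54 -0.07 -0.31 -0.01 -1.34 -2.  ] t 19.0
```

View pics/s12.png

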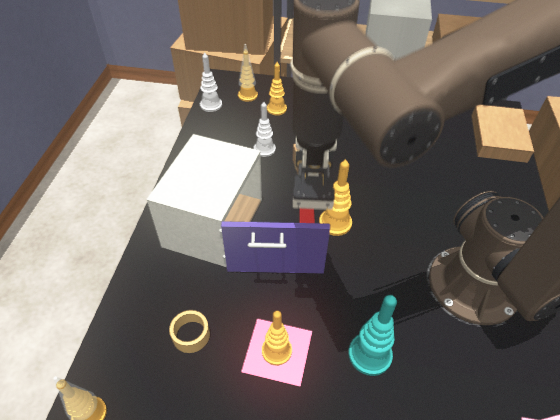

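View pics/a12.png

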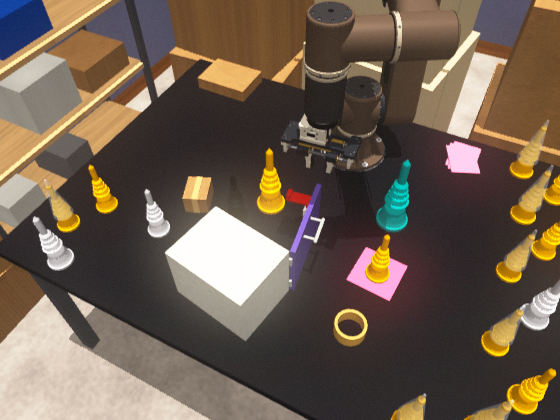

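Run:
```python
from h import *
d=cv2.imread('pics/side0.png');e=cv2.imread('pics/side0.png')
f=grab('side');s=grab('scene')
A=onz(f,224,222,.2);B=onz(f,328,224,.2);v=(A-B)[:2];print('door',A.round(3),B.round(3),np.linalg.norm(v).round(3),'angle deg',79.7-np.rad2deg(np.arctan2(v[1],v[0])))
print('gold tip',tri(f,(277,312),s,(386,236)))
for n,g in(('side',f),('scene',s)):
    old=np.load(n+'0.npy',allow_pickle=True).item()['pixels'].astype(int)
    for nm,b in {'side':[('silver',250,100,280,155),('tape',165,308,215,355)],'scene':[('silver',142,185,172,240),('tape',330,308,370,350),('carton',180,172,215,212)]}[n]:
        if isinstance(b,int): pass
    for nm,x0,y0,x1,y1 in {'side':[('silver',250,100,280,155),('tape',165,308,215,355)],'scene':[('silver',142,185,172,240),('tape',330,308,370,350),('carton',180,172,215,212)]}[n]:
        print(n,nm,np.abs(old-g['pixels'])[y0:y1,x0:x1].mean().round(2))
cv2.imwrite('pics/fin.png',cv2.resize(f['pixels'][290:400,220:340],None,fx=5,fy=5)[:,:,::-1])
```

```text
door [0.644 0.063 0.2  ] [0.401 0.026 0.2  ] 0.246 angle deg 71.19647850010142
gold tip (array([0.48245699, 0.26716284, 0.18526776]), np.float64(0.0007363219822059627))Traceback (most recent call last):
  File "<stdin>", line 8, in <module>
ValueError: too many values to unpack (expected 2)
```

Run:
```python
import cv2,numpy as np
for n,o,boxes in(('side0','s12',[('silver',250,100,280,155),('tape',165,308,215,355)]),('scene0','a12',[('silver',142,185,172,240),('tape',330,308,370,350),('carton',180,172,215,212)])):
    a=cv2.imread(f'pics/{n}.png').astype(int);b=cv2.imread(f'pics/{o}.png').astype(int)
    for m,x0,y0,x1,y1 in boxes: print(n,m,np.abs(a-b)[y0:y1,x0:x1].mean().round(2))
g=cv2.imread('pics/s12.png')[290:400,220:340]; cv2.imwrite('pics/fin.png',cv2.resize(g,None,fx=5,fy=5))
```

```text
side0 silver 1.87
side0 tape 1.51
scene0 silver 1.96
scene0 tape 2.15
scene0 carton 2.87
```

View pics/fin.png

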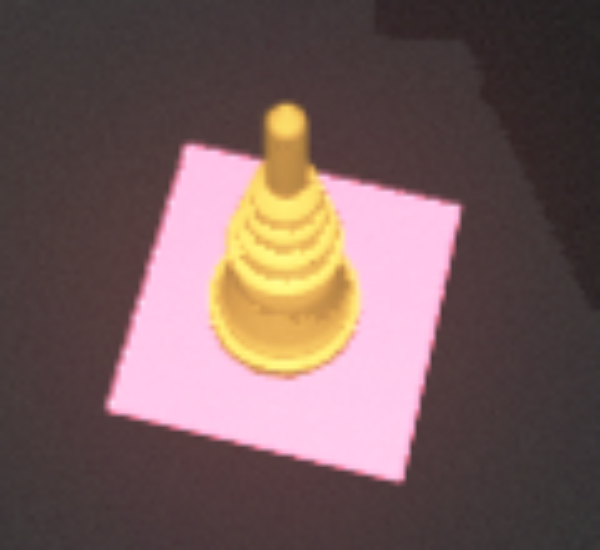

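The gold ornament stands upright with its whole foot inside the pad (foot at crop (285,310)), and the bystanders' pixels are unchanged. Handing in.

```bash
python3 -c "
from station import arm
print(arm.job_done())"
```

```text
the job is handed in; nothing more can be done
None
```

The cupboard door now stands open at about 71–74°, and the gold ornament is upright on the pink pad. I handed the job in at about 19 s of the 64 s allowed.

I moved the ornament first, then pulled the door by its handle until the catch stopped it at about 0.22 rad. With the fingers straddling the door I pressed the red catch about 12 mm (5.6 N) and swung the door past it along its arc. I then released the door and raised the gripper clear.

- **Door angle:** the gripper's pose at release gave about 74° and the side camera about 71°. The two differ by roughly 2.5°, but both are above 65°.
- **Ornament:** its foot is wholly on the pad in the enlarged side view, and its tip is over the pad's centre within about 3 mm.
- **Bystanders:** the image patches around the silver ornament, the carton and the tape roll match the starting pictures to within noise. The carton was compared only in the scene camera.
- **Height error:** two-camera heights read 5–10 mm low throughout, so I relied on the given heights and the wrist camera.
- **Failed check:** one check script stopped on an error of mine. I redid the bystander comparison from saved pictures.

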